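# Clear spent cassettes through the waste flap and sweep up the caps

## Task

Clear the bench after the run: get every white spent cassette through the hinged flap into the waste cabinet (set them in its lane; the scraper block is long enough to push them in under the flap), far enough that the flap falls fully shut behind them, and sweep all the used black screw caps fully into the three-sided catch tray with the scraper, never touching those contaminated caps with the fingers. Finish with the scraper laid flat and lengthwise on its rubber mat, and leave the jar, beaker and carton alone.

Things in the scene. Friction and masses are not known exactly. Their poses are not given: they have to be found in the camera images.
- gate: Fixed white waste cabinet with a flap gate in its front, on the left or right of the bench (the catch tray is on the other side). Origin on the bench at the middle of the flap's plane; x points level, inward through the flap; z up. Opening 94 mm wide, 57 mm high under the hinge. Behind it, x = 0 to 300 mm: closed cabinet, 94 mm wide inside, bench as floor, clear roof, top at 80 mm; no other entrance.
- lane (a point): Middle of the lane leading to the flap, on the bench 100 mm before the flap's plane; axes as the cabinet's. The lane runs 200 mm up to the flap between two low rails, 14 mm high, 6 mm thick, inner faces 94 mm apart; its floor is the bench, nothing above it.
- flap (a joint): Steel flap 88 mm wide, 54 mm long, 5 mm thick, 50 g, hinged at its upper edge, 58 mm above the bench. 0 rad = hanging shut; grows as its lower edge swings inward, to 1.5; it does not swing outward. No spring: it falls shut when nothing is under it. A cassette just inside props it open unless its near face is 50 mm or more past the flap's plane.
- tray: Fixed three-sided steel catch tray on the bench for used caps. Origin on the bench at its centre; its open mouth is at its x = -75 mm, facing -x; inner faces: back wall x = +75 mm, side walls y = +-130 mm; walls 35 mm high, 6 mm thick. No lip or raised floor: caps slide in on the bench.
- mat: Fixed black rubber parking mat for the scraper, 100 mm (x) x 260 mm (y) x 4 mm thick; origin at the centre of its underside.
- scraper_grip (a point): Centre of the grip of the scraper, a loose tool (220 g); 56 mm above its underside; x along the tool toward its nose, z up. Black grip rib 56 mm long (x +-28), 22 mm thick (across y), reaching from 36 to 72 mm above the underside: grasp across the 22 mm. At the start the tool lies on the mat, nose toward the mat's +y.
- scraper_nose (a point): Middle of the scraper's flat nose face, 18 mm above its underside, 140 mm ahead of the grip. The grey bar is 220 mm long (from 80 mm behind the grip to 140 mm ahead), 60 mm wide, 36 mm high: its nose fits under the flap; its long sides, 30 mm either side of the grip, are sweeping faces.
- cassette0_mid (a point): Centre of a spent reagent cassette: loose white plastic block 48 mm (its x) x 80 mm (its y) x 40 mm high (z up), about 90 g, centre 20 mm above its underside. Grasp it across the 48 mm. It fits the lane with its 80 mm side across. Some may be absent (None).
- cassette1_mid (a point): Centre of a spent reagent cassette: loose white plastic block 48 mm (its x) x 80 mm (its y) x 40 mm high (z up), about 90 g, centre 20 mm above its underside. Grasp it across the 48 mm. It fits the lane with its 80 mm side across. Some may be absent (None).
- cassette2_mid (a point): Centre of a spent reagent cassette: loose white plastic block 48 mm (its x) x 80 mm (its y) x 40 mm high (z up), about 90 g, centre 20 mm above its underside. Grasp it across the 48 mm. It fits the lane with its 80 mm side across. Some may be absent (None).
- cassette3_mid (a point): Centre of a spent reagent cassette: loose white plastic block 48 mm (its x) x 80 mm (its y) x 40 mm high (z up), about 90 g, centre 20 mm above its underside. Grasp it across the 48 mm. It fits the lane with its 80 mm side across. Some may be absent (None).
- cap0_mid (a point): Centre of a used black bottle screw cap: loose disc 48 mm in diameter, 22 mm high, 25 g, lying flat, centre 11 mm above the bench, scattered in front of the tray's mouth. Some may be absent (None).
- cap1_mid (a point): Centre of a used black bottle screw cap: loose disc 48 mm in diameter, 22 mm high, 25 g, lying flat, centre 11 mm above the bench, scattered in front of the tray's mouth. Some may be absent (None).
- cap2_mid (a point): Centre of a used black bottle screw cap: loose disc 48 mm in diameter, 22 mm high, 25 g, lying flat, centre 11 mm above the bench, scattered in front of the tray's mouth. Some may be absent (None).
- cap3_mid (a point): Centre of a used black bottle screw cap: loose disc 48 mm in diameter, 22 mm high, 25 g, lying flat, centre 11 mm above the bench, scattered in front of the tray's mouth. Some may be absent (None).
- cap4_mid (a point): Centre of a used black bottle screw cap: loose disc 48 mm in diameter, 22 mm high, 25 g, lying flat, centre 11 mm above the bench, scattered in front of the tray's mouth. Some may be absent (None).
- jar_mid (a point): Bystander: small amber jar, 48 mm in diameter, 45 mm high, standing close beside the lane; point at its centre. Leave alone.
- beaker_mid (a point): Bystander: glass beaker, 60 mm in diameter, 60 mm high, just beyond the cassettes; point half-way up. Leave alone.
- carton_mid (a point): Bystander: loose cardboard carton 90 x 60 x 60 mm high at the left side of the bench; point at its centre. Leave alone.

How it is judged:
At the end, for the whole second after the job is handed in: Every cassette's centre is 50 to 300 mm past the flap's plane, in the cabinet; flap under 0.12 rad; every cap's centre is 15 mm or more inside the tray's mouth; scraper upright on the mat: grip within 45 mm across and 100 mm along of its centre, within 0.45 rad of its length (x of cassette0_mid in the frame of gate between 0.05 and 0.3 m and y of cassette0_mid in the frame of gate between -0.05 and 0.05 m and height (world z) of each of cassette0_mid, cassette1_mid, cassette2_mid, cassette3_mid below 0.06 m and x of cassette1_mid in the frame of gate between 0.05 and 0.3 m and y of cassette1_mid in the frame of gate between -0.05 and 0.05 m and x of cassette2_mid in the frame of gate between 0.05 and 0.3 m and y of cassette2_mid in the frame of gate between -0.05 and 0.05 m and x of cassette3_mid in the frame of gate between 0.05 and 0.3 m and y of cassette3_mid in the frame of gate between -0.05 and 0.05 m and value of joint flap below 0.12 rad and x of cap0_mid in the frame of tray between -0.06 and 0.08 m and y of cap0_mid in the frame of tray between -0.13 and 0.13 m and height (world z) of each of cap0_mid, cap1_mid, cap2_mid, cap3_mid, cap4_mid below 0.05 m and x of cap1_mid in the frame of tray between -0.06 and 0.08 m and y of cap1_mid in the frame of tray between -0.13 and 0.13 m and x of cap2_mid in the frame of tray between -0.06 and 0.08 m and y of cap2_mid in the frame of tray between -0.13 and 0.13 m and x of cap3_mid in the frame of tray between -0.06 and 0.08 m and y of cap3_mid in the frame of tray between -0.13 and 0.13 m and x of cap4_mid in the frame of tray between -0.06 and 0.08 m and y of cap4_mid in the frame of tray between -0.13 and 0.13 m and x of scraper_grip in the frame of mat between -0.045 and 0.045 m and y of scraper_grip in the frame of mat between -0.1 and 0.1 m and angle between scraper_grip's own z axis and vertical below 0.15 rad and height (world z) of scraper_grip below 0.07 m and angle between the x axis of scraper_grip and the y axis of mat, either way round below 0.45 rad); the robot touches nothing.
It fails at once if the jar is disturbed (moved by more than 30 mm) (distance of jar_mid from where it was at the start of the episode above 0.03 m).
It fails at once if the beaker is disturbed (moved by more than 30 mm) (distance of beaker_mid from where it was at the start of the episode above 0.03 m).
It fails at once if the carton is disturbed (moved by more than 30 mm) (distance of carton_mid from where it was at the start of the episode above 0.03 m).
It fails at once if the fingers touch a used cap (contact force between the fingers and cap0 above 0.3 N or contact force between the fingers and cap1 above 0.3 N or contact force between the fingers and cap2 above 0.3 N or contact force between the fingers and cap3 above 0.3 N or contact force between the fingers and cap4 above 0.3 N).
Of cassette0, cassette1, cassette2, cassette3 only 3 to 4 are there at a start; the rules pass over those that are not, and their reading is None.
Of cap0, cap1, cap2, cap3, cap4 only 3 to 5 are there at a start; the rules pass over those that are not, and their reading is None.
At some moment in a run one of cassette0, cassette1, cassette2, cassette3, cap0, cap1, cap2, cap3, cap4 may be knocked a few centimetres aside while the robot is not near it.
Once in a run the grip may slacken for a moment while it holds something.
It also fails if it takes over 210 s, if anything falls off the work surface, if the arm or the gripper's body presses on something with over 40 N, if the wrist force passes 120 N, or if a joint passes its speed limit or range.

## Robot

A 6-joint arm with a two-finger parallel gripper is mounted at the origin on the work surface. World frame = base frame: x ahead of the robot, y to its left, z up, the work surface at z = 0. Lengths are in m, angles in rad, forces in N, time in s.
With the tool pointing down it reaches from about 0.325 to 0.9 m from the base axis. Payload 6.1 kg.
Tool frame: the origin (TCP) lies between the finger pads; the fingertips stand 8 mm ahead of it and the grasp point (between the pads) lies 11 mm behind it; x points along the fingers, y is the direction in which the jaws open and shut, and the axes are right-handed (so a half turn about x gives the same grasp; the last joint's range is limited). The gripper opens to 87 mm and grips with 3 to 60 N. Pads are 19 mm wide; open, the fingers measure 117 mm over their backs; the gripper's body (75 mm by 190 mm) begins 51 mm behind the grasp point.
Start: joints at [-1.353, 0.22, 1.526, -0, 1.395, -0.126], TCP at [0.211, -0.588, 0.198] pointing down, gripper open.
Joint ranges: [-2.98, 2.98], [-0.91, 2.08], [0.09, 2.57], [-1.24, 4.39], [0.2, 2.65], [-2.68, 2.68]. Speed limits (rad/s): [2.57, 2.57, 3.01, 3.14, 3.14, 3.14].

## Interface

Orientations are given as a unit quaternion [w, x, y, z].
In Python, from bench import env gives the robot as it stands. The module is installed in compiled form; this text tells all that it offers.
- The arm moves only by the tool servo_tool, never from a script. Its argument "motion" is a list that holds one entry, the list of rows, each a list of 7 numbers: the turn, a rotation vector about the tool's x, y, z in units of 2 rad (1.0 is 2 rad), then the shift along the tool's x, y, z in units of 0.5 m (1.0 is 0.5 m), then the finger opening in mm, from 0 to 87. In form: [[[rx, ry, rz, tx, ty, tz, fingers], ...]]. A call has 1 to 10 rows; each row is the pose to reach, as a shift and turn from the pose measured when the call began, along the tool's axes at that moment; what a row does not reach only later rows make up. A row lasts 1/8 s, in which the tool goes at most 62.5 mm and 10.7 degrees, less where a joint would pass 70% of its speed; a pose out of reach is approached as far as the arm can. A call with a number of a shift or a turn outside -1 to 1 is refused whole. A call with a gripper value outside its range is refused whole. The fingers move at their own pace and stop on an object; "squeeze" is the grip in N (left out, the last holds). Time passes only in rows, so rows that repeat a pose let the fingers close. It gives the time, the measured TCP pose, the force and the opening at its end, in the units of the state.
- env.state(): the state, without advancing time (a new reading comes with each control period).
- env.get_image(name): name is "scene" or "top" or "wrist"; returns (picture, depth): 400x640x3 uint8, red, green, blue; 400x640 float32, m along the optical axis (not along the pixel's ray), 0 where there is no reading.
- env.camera_info(name): a dict with "camera_matrix" (3x3 intrinsics, pixels), "world_from_camera" (4x4, takes a point from camera to world coordinates). Camera axes: x right, y up, looking along -z (the intrinsics and any distortion apply to the point x, -y, -z); pixel columns grow to the right and rows downward; lengths in m; the calibration is good to about 2 mm. A picture is of the moment at which its call begins: read the wrist's pose just before it. camera_info takes no time and is no camera call; for the wrist camera it gives the pose at the moment of the call.
- env.job_done(): hands the job in, once; it reports no verdict.
Trained networks look in the newest picture that a camera, given by its name, has taken for a name from the list of things; names that differ only in an ending like _2 or _b are one class to them, and where a whole thing is asked for, a point or a joint stands for the part that bears it (a point fixed in the world has none). Each returns a list of dicts, best first, with "confidence" (0 to 1); they miss things now and then, are a little off and sometimes report something else, mostly with a low value. They report only what shows in the picture. A call takes as long as a camera call.
- env.masks_of(camera, thing): "region" (400x640 bool, what is visible of it) and "box" ([left, top, width, height] in pixels, round what is visible of it).
- env.place_of(camera, thing): "centre" ([column, row] in pixels: a listed point, or the origin of a listed thing).
The state is a dict: "time": time; "joint_positions": joint angles; "joint_velocities": joint speeds; "joint_torque": joint torques, N m; "tcp_pos": TCP position; "ee_rot": TCP orientation; "contact_force": force on the tool from outside, world axes, zero at the start; "wrist_torque": the same for the moment, N m; "opening": finger opening in m.
Only numpy, scipy, OpenCV 4.12 (cv2) and the standard library are available. Lean on these libraries where they do the work, as an engineer would, in place of code of your own. Each camera call takes 0.05 s, during which the arm holds its last target. There are 200 camera calls.

## Working session

There is one attempt and no reset: what is moved stays moved. The work goes in short steps, Python scripts to look and compute and a tool call to move; the robot and the scene stay as the last step left them, time stands still between calls to the robot, and variables do not carry over. Pictures are saved under pics/ and viewed, on a budget of 14 in all, crops included, one or two more only if the job needs it, and the job is handed in when it is done.

Besides the shell and the picture viewer there is one more tool, called after "Emit:" as name([rows], argument=value, ...), one row to a line, values as JSON. servo_tool: Moves the arm, as the interface text tells. Its arguments: {"type":"object","properties":{"motion":{"type":"array","items":{"type":"array","items":{"type":"array","items":{"type":"number"}}}},"squeeze":{"type":"number"}},"required":["motion"]}

```bash
mkdir -p pics
python3 - <<'E'
from bench import env
import cv2,numpy as np
s=env.state();print(s)
for n in("scene","top"):
    p,d=env.get_image(n);cv2.imwrite(f"pics/{n}0.png",p[:,:,::-1])
    print(n,env.camera_info(n))
    for t in["gate","lane","tray","mat","scraper_grip","scraper_nose","cassette0_mid","cap0_mid","jar_mid","beaker_mid","carton_mid"]:
        for r in env.place_of(n,t):
            print(t,np.round(r["centre"],1),round(r["confidence"],2))
E
```

```text
{'time': 0.0, 'joint_positions': array([-1.35308901e+00,  2.21228301e-01,  1.52761847e+00, -4.17489876e-05,
        1.39467615e+00, -1.26105280e-01]), 'joint_velocities': array([-0.00048625, -0.00018045, -0.00201901, -0.00128816, -0.00061958,
       -0.00051418]), 'joint_torque': array([ 5.39469056e-04, -4.94607711e+01, -3.87378395e+01,  6.99654152e-02,
        5.74909500e-02, -1.36268832e-04]), 'tcp_pos': array([ 0.21050846, -0.58777524,  0.19713205]), 'ee_rot': array([-0.12027973, -0.69663783, -0.12164187,  0.69672935]), 'contact_force': array([0.31734807, 0.11619259, 0.32586253]), 'wrist_torque': array([-0.04376064,  0.0126059 , -0.03587146]), 'opening': 0.08719234520519467}
scene {'camera_matrix': array([[479.22662654,   0.        , 318.70535216],
       [  0.        , 479.22662654, 194.16592098],
       [  0.        ,   0.        ,   1.        ]]), 'world_from_camera': array([[ 0.84822717, -0.37269893,  0.37630595,  1.13286731],
       [ 0.52948995,  0.61321853, -0.58617695, -0.7346398 ],
       [-0.01229026,  0.69646144,  0.71748896,  1.09815884],
       [ 0.        ,  0.      
[... 644 characters left out ...]
om_camera': array([[-0.02374339,  0.99407474, -0.10607382,  0.51968436],
       [-0.99933083, -0.0265532 , -0.02515576,  0.07929475],
       [-0.02782331,  0.10540555,  0.99404001,  1.0071201 ],
       [ 0.        ,  0.        ,  0.        ,  1.        ]])}
gate [464.4 169.4] 0.74
gate [165.3 197.8] 0.43
lane [469.3 211.2] 0.87
tray [165.6 196.6] 0.3
tray [254.3 251.6] 0.18
mat [359.4 274.3] 0.71
scraper_grip [368.5 277.5] 0.81
scraper_grip [315.7 275.7] 0.58
scraper_nose [317.2 272.7] 0.78
cap0_mid [280.5 252.1] 0.51
jar_mid [436.9 226.8] 0.61
beaker_mid [364.1 132.4] 0.94
beaker_mid [317.7 275.3] 0.68
carton_mid [164.6 196.2] 0.81
carton_mid [466.7 174.1] 0.61
carton_mid [337.4 172.4] 0.39
```

View pics/top0.png

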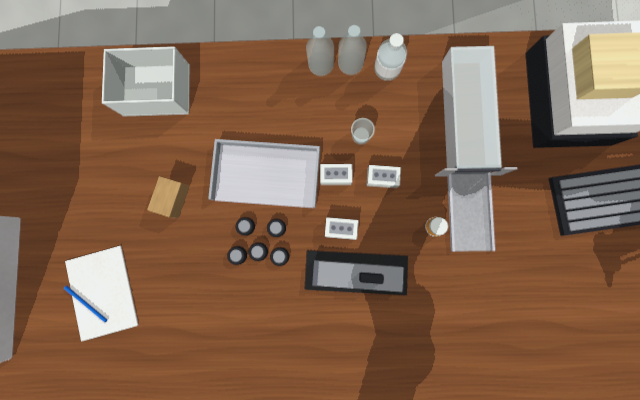

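View pics/scene0.png

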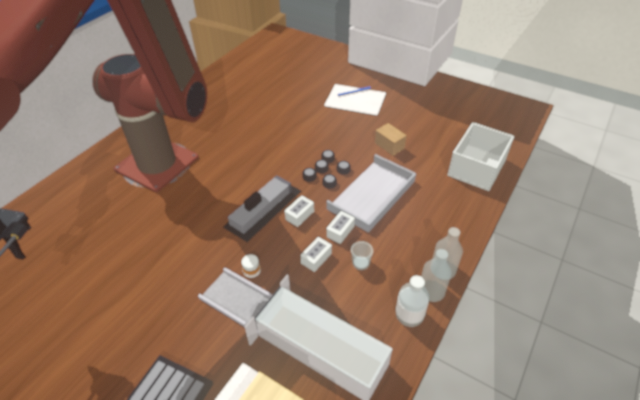

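The top view shows three cassettes at (336,174), (384,176) and (341,229), and five caps around (257,243). The tray is at (267,173) with its mouth facing down. The scraper is on the mat at (357,273), with its grip at (371,278) and nose to the left. The lane is at (471,212), the cabinet at (472,110), the jar at (437,227) and the beaker at (362,130). The scene view agrees.

```bash
cat > h.py <<'E'
from bench import env
import cv2,numpy as np
def cloud(n):
    p,d=env.get_image(n);c=env.camera_info(n);K=c["camera_matrix"];T=c["world_from_camera"]
    v,u=np.mgrid[:400,:640]
    P=np.stack([(u-K[0,2])/K[0,0]*d,-(v-K[1,2])/K[1,1]*d,-d],-1)
    W=P@T[:3,:3].T+T[:3,3];W[d==0]=np.nan
    return p,W
def ray(n,u,v,z):
    c=env.camera_info(n);K=c["camera_matrix"];T=c["world_from_camera"]
    r=T[:3,:3]@np.array([(u-K[0,2])/K[0,0],-(v-K[1,2])/K[1,1],-1]);o=T[:3,3]
    return o+r*(z-o[2])/r[2]
def blobs(W,lo,hi,xr,yr,amin=15):
    z=W[...,2];m=(z>lo)&(z<hi)&(W[...,0]>xr[0])&(W[...,0]<xr[1])&(W[...,1]>yr[0])&(W[...,1]<yr[1])
    k,L,st,ce=cv2.connectedComponentsWithStats(m.astype(np.uint8))
    out=[]
    for i in range(1,k):
        if st[i,4]<amin: continue
        q=W[L==i];(c,s,a)=cv2.minAreaRect((q[:,:2]*1000).astype(np.float32))
        out.append((np.round(c),np.round(s),round(a,1),round(float(np.median(q[:,2])*1000),1),np.round(ce[i]),st[i,4]))
    return out
E
python3 - <<'E'
from h import *
for n in("top","scene"):
    p,W=cloud(n);print(n)
    z=W[...,2]
    if n=="top":print("bench z",[round(float(W[r,c,2]),4) for r,c in((330,250),(300,450),(120,260),(240,380))])
    for nm,lo,hi,xr,yr,am in[("cass",.03,.05,(.4,.75),(-.17,.1),15),("caps",.012,.03,(.3,.56),(.1,.36),15),("grip",.058,.09,(.25,.45),(-.2,.15),8),("bar",.03,.05,(.25,.44),(-.2,.15),15),
       ("rails",.009,.022,(.35,.62),(-.45,-.22),10),("cab",.07,.09,(.55,1),(-.5,-.2),15),("traywall",.026,.045,(.45,.75),(.05,.4),15),("jar",.03,.06,(.4,.55),(-.28,-.17),8),("beaker",.05,.07,(.6,.75),(-.1,.05),8),("carton",.05,.07,(.4,.6),(.3,.6),15)]:
        for b in blobs(W,lo,hi,xr,yr,am):print(nm,*b)
E
```

```text
top
bench z [-0.003, 0.0002, -0.0008, -0.0018]
cass [688.  63.] [71. 47.] 88.5 40.0 [337. 173.] 551
cass [680. -54.] [80. 48.] 84.3 39.9 [384. 175.] 612
cass [550.  58.] [80. 48.] 83.6 40.0 [341. 228.] 619
cass [ 549. -165.] [ 8. 32.] 89.1 43.5 [431. 225.] 55
cass [430.   6.] [193.  60.] 84.6 39.9 [362. 275.] 1619
caps [549. 304.] [20. 43.] 2.4 21.5 [244. 230.] 118
caps [546. 224.] [44. 25.] 88.6 21.7 [276. 230.] 162
caps [496. 271.] [47. 45.] 27.0 21.7 [257. 251.] 275
caps [487. 326.] [46. 47.] 0.5 21.7 [236. 255.] 280
caps [483. 216.] [46. 46.] 16.5 22.1 [279. 256.] 280
grip [429. -10.] [56. 22.] 84.8 75.5 [371. 278.] 236
bar [416.  22.] [221.  48.] 89.6 39.9 [359. 281.] 1191
rails [ 553. -324.] [  9. 132.] 89.8 13.5 [491. 223.] 166
rails [ 553. -225.] [  8. 132.] 89.3 13.6 [452. 224.] 151
cab [ 870. -453.] [257.  49.] 9.9 83.3 [548.  95.] 693
cab [ 835. -282.] [160. 314.] 89.5 79.4 [475. 109.] 5657
traywall [678. 119.] [  6. 144.] 84.2 34.2 [315. 178.] 145
traywall [692. 384.] [  8. 117.] 83.7 34.3 [212. 176.] 156
traywall [688.  79.] [56. 46.] 88.4 40.0 [331. 173.] 436
traywall [
[... 658 characters left out ...]
] [21. 45.] 4.1 19.3 [326. 179.] 59
caps [474. 114.] [25.  5.] 87.0 20.8 [288. 189.] 24
grip [432. -13.] [57. 24.] 86.6 71.1 [252. 199.] 159
bar [423.  79.] [ 33. 109.] 0.2 37.5 [269. 187.] 202
bar [420. -60.] [66. 47.] 82.8 37.8 [239. 215.] 234
rails [ 555. -227.] [131.   9.] 0.2 11.8 [242. 279.] 103
rails [ 554. -326.] [  8. 128.] 89.1 11.7 [218. 307.] 121
cab [ 837. -283.] [163. 315.] 89.4 78.2 [323. 336.] 6011
traywall [693. 383.] [ 15. 114.] 84.7 31.2 [389. 163.] 85
traywall [463.  89.] [77. 26.] 89.8 36.7 [281. 189.] 168
traywall [556.  72.] [49. 51.] 85.1 37.9 [303. 204.] 190
traywall [676.  87.] [ 72. 141.] 83.2 36.5 [344. 218.] 378
jar [ 539. -188.] [21. 35.] 0.2 42.3 [245. 260.] 63
```

```bash
cat >> h.py <<'E'
from scipy.spatial.transform import Rotation as R
def go(*targets):
    """each target: x,y,z (TCP, m), jaw angle deg (tool y in the world, mod 180); prints rows from the present pose"""
    s=env.state();q=s["ee_rot"];R0=R.from_quat([q[1],q[2],q[3],q[0]]);p=s["tcp_pos"]
    y=R0.as_matrix()[:,1];a0=np.degrees(np.arctan2(y[1],y[0]))
    print("t",round(s["time"],2),"tcp",np.round(p,4),"jaw",round(a0,1),"toolx",np.round(R0.as_matrix()[:,0],3),"F",np.round(s["contact_force"],1),"open",round(s["opening"],4),"j6",round(s["joint_positions"][5],2))
    for x,yy,z,a in targets:
        a=a0+(a-a0+90)%180-90
        X=np.array([0,0,-1.]);Y=np.array([np.cos(np.radians(a)),np.sin(np.radians(a)),0]);M=np.c_[X,Y,np.cross(X,Y)]
        rv=(R0.inv()*R.from_matrix(M)).as_rotvec()/2;t=R0.inv().apply(np.array([x,yy,z])-p)/.5
        print([float(v) for v in np.round(np.r_[rv,t],3)],"dist",round(float(np.linalg.norm(t)/2),3),"deg",round(float(np.degrees(np.linalg.norm(rv)*2))))
E
python3 - <<'E'
from h import *
p,W=cloud("top")
for nm,lo,hi,xr,yr,am in[("cassA",.037,.05,(.64,.75),(0.01,.12),15),("caps",.012,.03,(.3,.6),(.1,.36),15),
  ("tray",.026,.045,(.55,.82),(.11,.45),15),("beaker",.045,.07,(.7,.85),(-.1,.06),6),("jar",.03,.06,(.4,.6),(-.215,-.15),6),("rails",.009,.022,(.3,.68),(-.45,-.22),10)]:
    for b in blobs(W,lo,hi,xr,yr,am):print(nm,*b)
# cabinet profile: columns of z
for r in range(148,182,3):
    print(r,[f"{W[r,c,0]*1000:.0f},{W[r,c,1]*1000:.0f},{W[r,c,2]*1000:.0f}" for c in (442,452,470,487,498,512)])
print("lane rows")
for r in(185,215,240):
    print(r,[f"{W[r,c,1]*1000:.0f}:{W[r,c,2]*1000:.0f}" for c in range(444,500,2)], round(W[r,470,0],3))
print([f"{r}:{W[r,452,0]*1000:.0f},{W[r,452,2]*1000:.0f}" for r in range(244,256,2)])
go((.55,.058,.1,0),(.4295,-.0105,.12,-5.5))
E
```

```text
cassA [688.  67.] [79. 47.] 88.4 40.1 [335. 173.] 576
caps [562. 305.] [47. 44.] 89.1 21.9 [244. 225.] 271
caps [556. 224.] [45. 46.] 88.8 21.8 [276. 227.] 271
caps [496. 271.] [46. 46.] 42.8 21.8 [257. 251.] 276
caps [488. 326.] [46. 46.] 65.2 21.8 [236. 255.] 279
caps [482. 216.] [46. 45.] 88.4 21.8 [279. 256.] 278
tray [697. 251.] [273. 156.] 84.2 34.2 [261. 159.] 657
beaker [795.  -2.] [58. 57.] 21.6 58.0 [362. 128.] 173
jar [ 549. -182.] [42. 41.] 53.1 44.5 [438. 225.] 262
rails [ 583. -225.] [  8. 192.] 89.3 13.5 [451. 212.] 222
rails [ 583. -325.] [  9. 192.] 89.4 13.2 [491. 211.] 239
148 ['753,-215,-1', '740,-224,54', '733,-259,80', '732,-300,78', '731,-326,78', '748,-397,-1']
151 ['745,-214,1', '732,-224,53', '725,-258,79', '724,-299,79', '723,-325,79', '740,-396,0']
154 ['737,-214,-0', '725,-224,50', '718,-257,81', '717,-298,79', '716,-324,81', '732,-396,-2']
157 ['729,-214,-2', '718,-224,48', '711,-257,79', '710,-299,77', '709,-325,78', '723,-394,1']
160 ['721,-214,-2', '710,-223,50', '703,-256,81', '701,-296,82', '701,-323,80', '716,-394,-0']
163 ['714,-213,-3', '703,-224
[... 1167 characters left out ...]
, '-317:1', '-321:3', '-323:10', '-328:12', '-338:-1', '-344:-4', '-349:-2'] 0.575
240 ['-207:-1', '-211:0', '-217:-1', '-220:6', '-222:15', '-232:-1', '-237:0', '-243:-3', '-248:-3', '-251:3', '-257:2', '-263:-2', '-267:2', '-273:-0', '-277:1', '-282:2', '-287:3', '-292:1', '-299:-4', '-303:-0', '-308:-0', '-312:2', '-318:-1', '-320:8', '-322:15', '-331:5', '-338:-0', '-343:0'] 0.511
['244:502,12', '246:497,12', '248:492,13', '250:487,16', '252:482,1', '254:477,-1']
t 1.35 tcp [ 0.2106 -0.5884  0.1983] jaw -70.3 toolx [-0. -0. -1.] F [-0.2  0.7 -0.8] open 0.0869 j6 -0.13
[-0.614, 0.0, -0.0, 0.196, -0.988, -1.075] dist 0.737 deg 70
[-0.566, 0.0, -0.0, 0.156, -0.941, -0.802] dist 0.623 deg 65
```

Run:
```python
from h import *
go((.682,-.055,.13,-5.5),(.682,-.055,.018,-5.5))
```

```text
t 1.35 tcp [ 0.2106 -0.5884  0.1983] jaw -70.3 toolx [-0. -0. -1.] F [-0.2  0.7 -0.8] open 0.0869 j6 -0.13
[-0.566, 0.0, -0.0, 0.136, -0.687, -1.247] dist 0.715 deg 65
[-0.566, 0.0, -0.0, 0.36, -0.687, -1.247] dist 0.734 deg 65
```

Emit:
servo_tool([
  [[-0.3, 0, 0, 0, -0.3, -0.5, 87], [-0.566, 0, 0, 0.05, -0.55, -1, 87], [-0.566, 0, 0, 0.05, -0.55, -1, 87], [-0.566, 0, 0, 0.05, -0.55, -1, 87], [-0.566, 0, 0, 0.05, -0.55, -1, 87], [-0.566, 0, 0, 0.05, -0.55, -1, 87], [-0.566, 0, 0, 0.05, -0.55, -1, 87], [-0.566, 0, 0, 0.05, -0.55, -1, 87], [-0.566, 0, 0, 0.05, -0.55, -1, 87], [-0.566, 0, 0, 0.05, -0.55, -1, 87]],
], squeeze=30)

```text
time: 2.6
tcp_pos: [0.5905, -0.1574, 0.1729]
ee_rot: [0.477, 0.522, 0.477, -0.522]
contact_force: [-0.3, 0.7, -0.1]
opening: 0.087
```

Run:
```python
from h import *
go((.682,-.055,.13,-5.5),(.682,-.055,.018,-5.5))
```

```text
t 2.6 tcp [ 0.5905 -0.1574  0.1729] jaw -5.2 toolx [ 0.     0.001 -1.   ] F [-0.3  0.7 -0.1] open 0.087 j6 -0.3
[0.003, -0.0, -0.0, 0.086, 0.164, -0.22] dist 0.144 deg 0
[0.003, -0.0, -0.0, 0.31, 0.164, -0.22] dist 0.207 deg 0
```

Emit:
servo_tool([
  [[0.003, 0, 0, 0.086, 0.164, -0.22, 87], [0.003, 0, 0, 0.086, 0.164, -0.22, 87], [0.003, 0, 0, 0.086, 0.164, -0.22, 87], [0.003, 0, 0, 0.2, 0.164, -0.22, 87], [0.003, 0, 0, 0.31, 0.164, -0.22, 87], [0.003, 0, 0, 0.31, 0.164, -0.22, 87], [0.003, 0, 0, 0.31, 0.164, -0.22, 40], [0.003, 0, 0, 0.31, 0.164, -0.22, 40], [0.003, 0, 0, 0.31, 0.164, -0.22, 40], [0.003, 0, 0, 0.31, 0.164, -0.22, 40]],
], squeeze=30)

```text
time: 3.85
tcp_pos: [0.6829, -0.0553, 0.0195]
ee_rot: [0.476, 0.524, 0.475, -0.523]
contact_force: [-0.5, -0.1, -0.2]
opening: 0.0549
```

Run:
```python
from h import *
go((.682,-.055,.1,-1),(.574,-.275,.1,-1),(.574,-.275,.021,-1))
```

```text
t 3.85 tcp [ 0.6829 -0.0553  0.0195] jaw -5.5 toolx [ 0.002  0.001 -1.   ] F [-0.5 -0.1 -0.2] open 0.0549 j6 -0.1
[-0.039, -0.0, -0.001, -0.161, -0.002, -0.001] dist 0.081 deg 5
[-0.039, -0.0, -0.001, -0.162, -0.174, 0.458] dist 0.258 deg 5
[-0.039, -0.0, -0.001, -0.004, -0.175, 0.458] dist 0.245 deg 5
```

Emit:
servo_tool([
  [[0, 0, 0, 0, 0, 0, 40], [0, 0, 0, 0, 0, 0, 40], [0, 0, 0, -0.16, 0, 0, 40], [0, 0, 0, -0.16, 0, 0, 40], [-0.02, 0, 0, -0.16, -0.087, 0.23, 40], [-0.039, 0, 0, -0.16, -0.175, 0.458, 40], [-0.039, 0, 0, -0.16, -0.175, 0.458, 40], [-0.039, 0, 0, -0.16, -0.175, 0.458, 40], [-0.039, 0, 0, -0.16, -0.175, 0.458, 40], [-0.039, 0, 0, -0.16, -0.175, 0.458, 40]],
], squeeze=30)

```text
time: 5.1
tcp_pos: [0.5737, -0.2746, 0.0988]
ee_rot: [0.495, 0.506, 0.495, -0.504]
contact_force: [-0.1, 1.0, 0.1]
opening: 0.04
```

Run:
```python
from h import *
go((.574,-.275,.1,-1),(.574,-.275,.021,-1))
p,W=cloud("wrist");cv2.imwrite("pics/w1.png",p[:,:,::-1])
```

```text
t 5.1 tcp [ 0.5737 -0.2746  0.0988] jaw -1.1 toolx [ 0.002  0.001 -1.   ] F [-0.1  1.   0.1] open 0.04 j6 -0.55
[-0.001, -0.001, -0.001, -0.002, 0.001, 0.001] dist 0.001 deg 0
[-0.001, -0.001, -0.001, 0.156, 0.0, 0.001] dist 0.078 deg 0
```

View pics/w1.png

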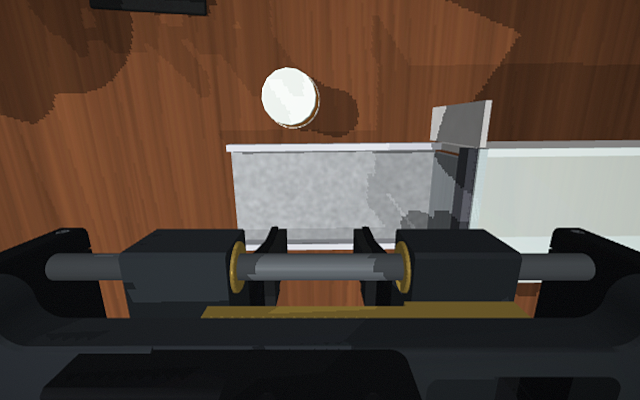

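The wrist view shows the fingers empty: the opening is 40 mm and there's nothing between the pads at (320,245). The lane is free. I'll find out where cassette B is.

```bash
cat >> h.py <<'E'
def cass(n="top",xr=(.3,.78),yr=(-.34,.112)):
    p,W=cloud(n)
    for b in blobs(W,.035,.047,xr,yr,60):print("cass",*b)
    return p,W
E
python3 - <<'E'
from h import *
p,W=cass("top");cv2.imwrite("pics/t1.png",p[:,:,::-1])
E
```

```text
cass [688.  67.] [79. 47.] 88.5 40.2 [336. 173.] 601
cass [680. -54.] [80. 48.] 84.5 40.1 [384. 175.] 598
cass [550.  57.] [80. 48.] 83.7 40.2 [341. 228.] 618
cass [ 549. -182.] [42. 42.] 51.0 44.3 [438. 225.] 226
cass [431.  12.] [205.  60.] 84.5 39.9 [360. 275.] 1791
```

View pics/t1.png

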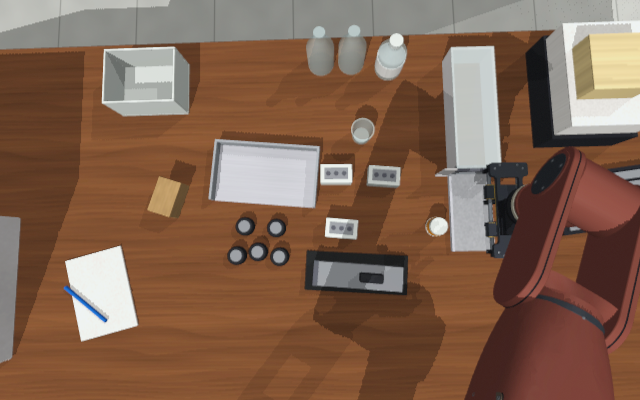

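Run:
```python
from h import *
s=env.state();print(s["tcp_pos"],s["joint_positions"])
for n in("top","scene"):
    p,W=cloud(n)
    for lo,hi in((.07,.10),(.10,.13),(.13,.16),(.16,.2),(.2,.25),(.25,.3)):
        m=(W[...,2]>lo)&(W[...,2]<hi)&(W[...,0]>.4)&(W[...,0]<.68)&(W[...,1]<-.2)&(W[...,1]>-.5)
        q=W[m]*1000
        if len(q)>5:print(n,lo,len(q),np.percentile(q,[2,50,98],0).round().tolist())
p,W=cloud("wrist");print(env.camera_info("wrist")["world_from_camera"].round(3))
for b in blobs(W,.035,.05,(.4,.65),(-.25,-.1),50)+blobs(W,.008,.02,(.4,.7),(-.4,-.2),50):print(*b)
cv2.imwrite("pics/w2.png",p[:,:,::-1])
```

```text
[ 0.57422507 -0.27348428  0.09889836] [-0.5695382   0.32905754  1.58716986  0.00212137  1.22415385 -0.55356615]
top 0.07 25 [[678.0, -281.0, 75.0], [679.0, -254.0, 77.0], [680.0, -223.0, 87.0]]
top 0.1 9 [[547.0, -264.0, 122.0], [594.0, -263.0, 126.0], [601.0, -262.0, 130.0]]
top 0.13 22 [[548.0, -279.0, 131.0], [596.0, -263.0, 142.0], [601.0, -261.0, 152.0]]
top 0.16 41 [[489.0, -269.0, 166.0], [594.0, -238.0, 197.0], [656.0, -234.0, 200.0]]
top 0.2 2035 [[485.0, -306.0, 205.0], [609.0, -249.0, 234.0], [665.0, -234.0, 245.0]]
top 0.25 302 [[523.0, -250.0, 251.0], [550.0, -239.0, 292.0], [595.0, -235.0, 299.0]]
scene 0.1 28 [[547.0, -285.0, 120.0], [598.0, -281.0, 124.0], [605.0, -271.0, 129.0]]
scene 0.13 54 [[547.0, -286.0, 131.0], [555.0, -282.0, 142.0], [607.0, -266.0, 158.0]]
scene 0.16 121 [[494.0, -313.0, 164.0], [616.0, -286.0, 195.0], [664.0, -244.0, 200.0]]
scene 0.2 1713 [[488.0, -313.0, 203.0], [608.0, -295.0, 231.0], [670.0, -244.0, 246.0]]
scene 0.25 364 [[528.0, -312.0, 251.0], [587.0, -297.0, 290.0], [613.0, -252.0, 300.0]]
[[ 1.     0.017  0.002  0.575]
 [-0.017  0.966  0.259 -0.202]
 [ 0.002 -0.259  0.966  0.286]
 [ 0.     0.     0.     1.   ]]
[ 550. -182.] [42. 42.] 84.1 45.2 [288.  97.] 2421
[ 681. -210.] [20.  2.] 89.9 14.3 [435. 130.] 117
[ 551. -203.] [30.  6.] 2.9 15.5 [295. 125.] 94
[ 587. -224.] [  6. 201.] 89.4 14.1 [334. 148.] 1518
[ 685. -270.] [76.  5.] 88.8 14.2 [433. 190.] 381
[ 641. -325.] [ 7. 17.] 89.3 13.9 [387. 245.] 113
[ 504. -323.] [ 7. 17.] 88.2 13.8 [252. 246.] 101
[ 573. -324.] [ 7. 67.] 89.5 13.9 [320. 246.] 502
```

Run:
```python
from h import *
p,W=cloud("scene");c=env.camera_info("scene");K=c["camera_matrix"];T=c["world_from_camera"]
t=env.state()["tcp_pos"]
img=cv2.resize(p[200:340,150:330,::-1],None,fx=4,fy=4,interpolation=cv2.INTER_CUBIC)
for dz,col in((0,(0,255,0)),(-.008,(0,0,255)),(.011,(255,0,0))):
    q=T[:3,:3].T@(t+[0,0,dz]-T[:3,3]);u=K[0,0]*q[0]/-q[2]+K[0,2];v=K[1,1]*-q[1]/-q[2]+K[1,2]
    print(u,v);cv2.circle(img,(int((u-150)*4),int((v-200)*4)),4,col,-1)
cv2.imwrite("pics/s1.png",img)
```

```text
231.67651499795596 276.2022177453358
232.13090444290572 278.0302457291617
231.04456869026205 273.6598709818286
```

View pics/s1.png

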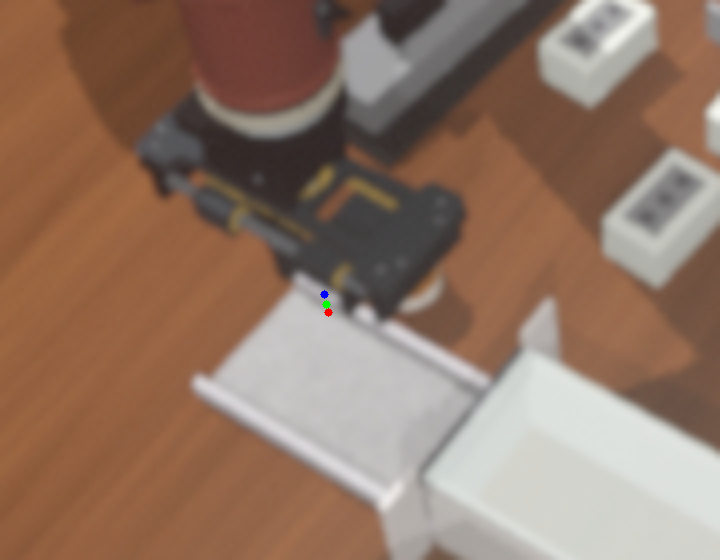

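Emit:
servo_tool([
  [[0, 0, 0, 0.1, 0, 0, 60], [0, 0, 0, 0.15, 0, 0, 60], [0, 0, 0, 0.16, 0, 0, 60], [0, 0, 0, 0.16, 0, 0, 60]],
])

```text
time: 5.9
tcp_pos: [0.575, -0.2735, 0.0196]
ee_rot: [0.497, 0.505, 0.496, -0.503]
contact_force: [0.1, 0.1, 0.0]
opening: 0.0594
```

Run:
```python
from h import *
go()
p,W=cloud("scene")
m=(W[...,2]>.018)&(W[...,2]<.2)&(W[...,0]>.45)&(W[...,0]<.67)&(W[...,1]<-.235)&(W[...,1]>-.31)
q=W[m]*1000
for a in range(20,200,8):
    k=q[(q[:,2]>=a)&(q[:,2]<a+8)]
    if len(k):print(a,len(k),k.min(0).round(),k.max(0).round())
img=cv2.resize(p[200:340,150:330,::-1],None,fx=4,fy=4,interpolation=cv2.INTER_CUBIC)
cv2.imwrite("pics/s2.png",img)
```

```text
t 5.9 tcp [ 0.575  -0.2735  0.0196] jaw -0.9 toolx [ 0.003  0.    -1.   ] F [0.1 0.1 0. ] open 0.0594 j6 -0.55
36 6 [ 540. -285.   42.] [ 614. -281.   44.]
44 17 [ 542. -286.   45.] [ 616. -264.   52.]
52 17 [ 539. -285.   52.] [ 615. -264.   60.]
60 13 [ 538. -285.   60.] [ 616. -267.   68.]
68 11 [ 536. -285.   68.] [ 548. -269.   76.]
76 1 [ 545. -273.   77.] [ 545. -273.   77.]
84 10 [ 541. -282.   85.] [ 548. -274.   91.]
92 6 [ 531. -285.   95.] [ 543. -279.   99.]
100 4 [ 539. -286.  100.] [ 542. -282.  107.]
108 25 [ 491. -310.  110.] [ 664. -241.  116.]
116 62 [ 490. -310.  116.] [ 665. -239.  124.]
124 125 [ 493. -310.  124.] [ 665. -255.  132.]
132 242 [ 489. -310.  132.] [ 670. -237.  140.]
140 103 [ 482. -310.  140.] [ 670. -239.  148.]
148 590 [ 480. -310.  148.] [ 670. -238.  156.]
156 188 [ 484. -310.  156.] [ 669. -242.  164.]
164 75 [ 530. -300.  164.] [ 595. -251.  172.]
172 38 [ 533. -296.  172.] [ 595. -247.  180.]
180 17 [ 542. -298.  180.] [ 593. -279.  187.]
188 7 [ 586. -296.  190.] [ 593. -292.  194.]
```

View pics/s2.png

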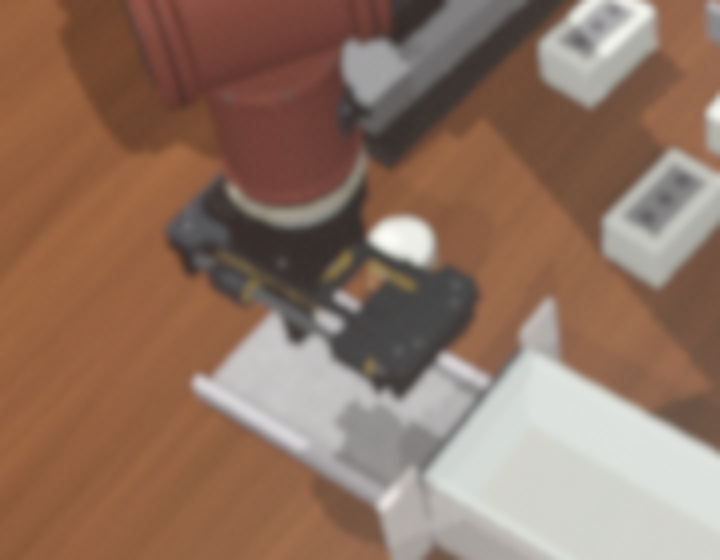

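The scene view shows the fingertips about 43 mm above the bench at a reported TCP z of 19.6 mm. The body is also about 28 mm higher than stated, while x and y agree. So the hand stands about 28 mm above its reported z, and the first grasp closed above the cassette. I'll subtract that offset from here on.

Run:
```python
from h import *
go((.575,-.2735,.08,-1),(.682,-.055,.08,-5.5),(.682,-.055,-.008,-5.5))
```

```text
t 5.95 tcp [ 0.5755 -0.2739  0.0204] jaw -0.9 toolx [ 0.004 -0.001 -1.   ] F [0.  0.1 0.2] open 0.0594 j6 -0.55
[0.001, 0.0, -0.002, -0.119, -0.001, -0.001] dist 0.06 deg 0
[0.04, 0.0, -0.002, -0.119, 0.206, -0.441] dist 0.251 deg 5
[0.04, 0.0, -0.002, 0.057, 0.206, -0.441] dist 0.245 deg 5
```

Emit:
servo_tool([
  [[0, 0, 0, -0.12, 0, 0, 87], [0.02, 0, 0, -0.12, 0.1, -0.22, 87], [0.04, 0, 0, -0.12, 0.206, -0.441, 87], [0.04, 0, 0, -0.12, 0.206, -0.441, 87], [0.04, 0, 0, -0.12, 0.206, -0.441, 87], [0.04, 0, 0, -0.12, 0.206, -0.441, 87], [0.04, 0, 0, -0.02, 0.206, -0.441, 87], [0.04, 0, 0, 0.02, 0.206, -0.441, 87], [0.04, 0, 0, 0.02, 0.206, -0.441, 87], [0.04, 0, 0, 0.02, 0.206, -0.441, 87]],
])

```text
time: 7.2
tcp_pos: [0.6832, -0.0561, 0.0126]
ee_rot: [0.477, 0.525, 0.473, -0.522]
contact_force: [0.1, 0.0, 0.3]
opening: 0.0869
```

Run:
```python
from h import *
go((.682,-.055,-.008,-5.5))
```

```text
t 7.2 tcp [ 0.6832 -0.0561  0.0126] jaw -5.5 toolx [ 0.006 -0.001 -1.   ] F [0.1 0.  0.3] open 0.0869 j6 -0.1
[-0.0, 0.0, -0.003, 0.041, -0.003, -0.002] dist 0.021 deg 0
```

Emit:
servo_tool([
  [[0, 0, 0, 0.02, 0, 0, 87], [0, 0, -0.003, 0.041, -0.003, 0, 87], [0, 0, -0.003, 0.041, -0.003, 0, 40], [0, 0, -0.003, 0.041, -0.003, 0, 40], [0, 0, -0.003, 0.041, -0.003, 0, 40], [0, 0, -0.003, 0.041, -0.003, 0, 40], [0, 0, -0.003, 0.041, -0.003, 0, 40], [0, 0, -0.003, 0.041, -0.003, 0, 40], [0, 0, -0.003, 0.041, -0.003, 0, 40]],
], squeeze=30)

```text
time: 8.32
tcp_pos: [0.682, -0.0559, -0.0077]
ee_rot: [0.476, 0.524, 0.475, -0.524]
contact_force: [0.8, -0.0, 1.8]
opening: 0.0479
```

Run:
```python
from h import *
go((.682,-.055,.06,-5.5),(.574,-.275,.06,-1),(.574,-.275,-.006,-1))
```

```text
t 8.32 tcp [ 0.682  -0.0559 -0.0077] jaw -5.5 toolx [ 0.001 -0.    -1.   ] F [ 0.8 -0.   1.8] open 0.0479 j6 -0.1
[-0.0, 0.0, -0.0, -0.135, -0.0, -0.002] dist 0.068 deg 0
[-0.04, 0.0, -0.0, -0.135, -0.173, 0.457] dist 0.253 deg 5
[-0.04, 0.0, -0.0, -0.003, -0.173, 0.457] dist 0.244 deg 5
```

Emit:
servo_tool([
  [[0, 0, 0, -0.08, 0, 0, 40], [0, 0, 0, -0.15, 0, 0, 40], [-0.02, 0, 0, -0.15, -0.087, 0.23, 40], [-0.04, 0, 0, -0.15, -0.173, 0.457, 40], [-0.04, 0, 0, -0.15, -0.173, 0.457, 40], [-0.04, 0, 0, -0.15, -0.173, 0.457, 40], [-0.04, 0, 0, -0.15, -0.173, 0.457, 40], [-0.04, 0, 0, -0.06, -0.173, 0.457, 40], [-0.04, 0, 0, -0.03, -0.173, 0.457, 40], [-0.04, 0, 0, -0.03, -0.173, 0.457, 40]],
])

```text
time: 9.57
tcp_pos: [0.5727, -0.2733, 0.0056]
ee_rot: [-0.495, -0.504, -0.497, 0.504]
contact_force: [0.8, 0.5, -0.5]
opening: 0.0478
```

Run:
```python
from h import *
go((.574,-.275,-.006,-1))
```

```text
t 9.57 tcp [ 0.5727 -0.2733  0.0056] jaw -0.9 toolx [-0.003  0.002 -1.   ] F [ 0.8  0.5 -0.5] open 0.0478 j6 -0.55
[0.001, -0.001, 0.001, 0.023, 0.003, 0.003] dist 0.012 deg 0
```

Emit:
servo_tool([
  [[0, 0, 0, 0.012, 0.003, 0.003, 40], [0, 0, 0, 0.025, 0.003, 0.003, 40], [0, 0, 0, 0.025, 0.003, 0.003, 60], [0, 0, 0, 0.025, 0.003, 0.003, 60], [0, 0, 0, 0.025, 0.003, 0.003, 60], [0, 0, 0, -0.05, 0.003, 0.003, 60], [0, 0, 0, -0.15, 0.003, 0.003, 60], [0, 0, 0, -0.15, 0.003, 0.003, 87]],
])

```text
time: 10.58
tcp_pos: [0.5781, -0.2773, 0.0867]
ee_rot: [0.499, 0.504, 0.494, -0.503]
contact_force: [0.1, -1.2, 0.3]
opening: 0.0646
```

Run:
```python
from h import *
go((.551,.058,.08,-6),(.551,.058,-.008,-6))
cass()
```

```text
t 10.57 tcp [ 0.5781 -0.2773  0.0867] jaw -0.9 toolx [ 0.006 -0.004 -1.   ] F [ 0.1 -1.2  0.3] open 0.0646 j6 -0.55
[0.045, 0.002, -0.003, 0.011, -0.065, -0.67] dist 0.336 deg 5
[0.045, 0.002, -0.003, 0.187, -0.066, -0.67] dist 0.349 deg 5
cass [688.  67.] [79. 47.] 88.5 40.1 [335. 173.] 600
cass [ 573. -268.] [73. 45.] 88.5 40.2 [472. 215.] 556
cass [550.  58.] [80. 48.] 83.8 40.2 [341. 228.] 616
cass [ 549. -182.] [41. 41.] 50.2 44.4 [438. 225.] 234
cass [431.  12.] [205.  60.] 84.5 40.0 [360. 276.] 1793
```

Emit:
servo_tool([
  [[0.01, 0, 0, 0, -0.01, -0.12, 87], [0.045, 0, 0, 0.01, -0.065, -0.67, 87], [0.045, 0, 0, 0.01, -0.065, -0.67, 87], [0.045, 0, 0, 0.01, -0.065, -0.67, 87], [0.045, 0, 0, 0.01, -0.065, -0.67, 87], [0.045, 0, 0, 0.01, -0.065, -0.67, 87], [0.045, 0, 0, 0.01, -0.065, -0.67, 87], [0.045, 0, 0, 0.01, -0.065, -0.67, 87], [0.045, 0, 0, 0.11, -0.065, -0.67, 87], [0.045, 0, 0, 0.13, -0.065, -0.67, 87]],
])

```text
time: 11.88
tcp_pos: [0.5461, 0.0579, 0.0148]
ee_rot: [-0.472, -0.525, -0.473, 0.528]
contact_force: [-0.7, -0.4, 0.1]
opening: 0.0872
```

Run:
```python
from h import *
go((.551,.058,-.008,-6))
```

```text
t 11.88 tcp [0.5461 0.0579 0.0148] jaw -6.2 toolx [-0.005 -0.001 -1.   ] F [-0.7 -0.4  0.1] open 0.0872 j6 0.07
[-0.001, 0.001, 0.002, 0.046, 0.01, -0.001] dist 0.023 deg 0
```

Emit:
servo_tool([
  [[0, 0, 0, 0.02, 0.01, 0, 87], [0, 0, 0.002, 0.046, 0.01, 0, 87], [0, 0, 0.002, 0.046, 0.01, 0, 40], [0, 0, 0.002, 0.046, 0.01, 0, 40], [0, 0, 0.002, 0.046, 0.01, 0, 40], [0, 0, 0.002, 0.046, 0.01, 0, 40], [0, 0, 0.002, 0.046, 0.01, 0, 40], [0, 0, 0.002, 0.046, 0.01, 0, 40], [0, 0, 0.002, 0.046, 0.01, 0, 40]],
])

```text
time: 13.0
tcp_pos: [0.5512, 0.0573, -0.0078]
ee_rot: [-0.473, -0.526, -0.472, 0.527]
contact_force: [-1.3, 0.4, 4.3]
opening: 0.048
```

Run:
```python
from h import *
go((.551,.058,.07,-6),(.475,-.273,.07,-1),(.475,-.273,-.006,-1),(.574,-.275,-.006,-1))
```

```text
t 13.0 tcp [ 0.5512  0.0573 -0.0078] jaw -6.2 toolx [-0.    -0.002 -1.   ] F [-1.3  0.4  4.3] open 0.048 j6 0.07
[-0.001, 0.001, 0.0, -0.156, -0.001, -0.001] dist 0.078 deg 0
[-0.045, 0.001, 0.0, -0.154, -0.081, 0.673] dist 0.348 deg 5
[-0.045, 0.001, 0.0, -0.002, -0.081, 0.673] dist 0.339 deg 5
[-0.045, 0.001, 0.0, -0.002, 0.117, 0.656] dist 0.333 deg 5
```

Emit:
servo_tool([
  [[0, 0, 0, -0.06, 0, 0, 40], [0, 0, 0, -0.15, 0, 0, 40], [-0.02, 0, 0, -0.155, -0.03, 0.2, 40], [-0.045, 0, 0, -0.155, -0.081, 0.673, 40], [-0.045, 0, 0, -0.155, -0.081, 0.673, 40], [-0.045, 0, 0, -0.155, -0.081, 0.673, 40], [-0.045, 0, 0, -0.155, -0.081, 0.673, 40], [-0.045, 0, 0, -0.155, -0.081, 0.673, 40], [-0.045, 0, 0, -0.155, -0.081, 0.673, 40], [-0.045, 0, 0, -0.155, -0.081, 0.673, 40]],
])

```text
time: 14.25
tcp_pos: [0.4746, -0.2718, 0.0698]
ee_rot: [-0.495, -0.504, -0.496, 0.505]
contact_force: [-0.1, 0.6, -1.4]
opening: 0.0477
```

Run:
```python
from h import *
go((.475,-.273,-.006,-1),(.574,-.275,-.006,-1))
```

```text
t 14.25 tcp [ 0.4746 -0.2718  0.0698] jaw -1.0 toolx [-0.001 -0.001 -1.   ] F [-0.1  0.6 -1.4] open 0.0477 j6 -0.65
[-0.0, 0.0, 0.0, 0.152, 0.001, 0.002] dist 0.076 deg 0
[-0.0, 0.0, 0.0, 0.151, 0.199, 0.003] dist 0.125 deg 0
```

Emit:
servo_tool([
  [[0, 0, 0, 0.08, 0.001, 0.002, 40], [0, 0, 0, 0.14, 0.001, 0.002, 40], [0, 0, 0, 0.149, 0.001, 0.002, 40], [0, 0, 0, 0.149, 0.04, 0.003, 40], [0, 0, 0, 0.149, 0.08, 0.003, 40], [0, 0, 0, 0.149, 0.12, 0.003, 40], [0, 0, 0, 0.149, 0.16, 0.003, 40], [0, 0, 0, 0.149, 0.199, 0.003, 40], [0, 0, 0, 0.149, 0.199, 0.003, 40], [0, 0, 0, 0.15, 0.199, 0.003, 60]],
])

```text
time: 15.5
tcp_pos: [0.574, -0.2747, -0.0047]
ee_rot: [-0.496, -0.504, -0.496, 0.505]
contact_force: [-0.5, 0.6, 0.6]
opening: 0.052
```

Emit:
servo_tool([
  [[0, 0, 0, 0, 0, 0, 62], [0, 0, 0, 0, 0, 0, 62], [0, 0, 0, -0.05, 0, 0, 62], [0, 0, 0, -0.15, 0, 0, 62], [0, 0, 0, -0.16, 0, 0, 87], [0, 0, 0, -0.16, 0, 0, 87]],
])

```text
time: 16.25
tcp_pos: [0.5741, -0.2749, 0.0758]
ee_rot: [-0.496, -0.504, -0.495, 0.505]
contact_force: [-1.1, 1.1, -0.1]
opening: 0.0748
```

Run:
```python
from h import *
p,W=cass()
go((.689,.067,.08,-1.5),(.689,.067,-.008,-1.5))
cv2.imwrite("pics/t2.png",p[:,:,::-1])
```

```text
cass [688.  67.] [79. 47.] 88.3 40.0 [335. 173.] 597
cass [ 635. -266.] [66. 46.] 88.4 40.2 [468. 190.] 441
cass [ 573. -265.] [64. 45.] 88.6 40.2 [471. 215.] 492
cass [ 549. -182.] [42. 42.] 54.5 44.2 [438. 225.] 234
cass [430.  12.] [205.  60.] 84.6 39.8 [360. 275.] 1791
t 16.3 tcp [ 0.5733 -0.2744  0.0745] jaw -1.0 toolx [-0.002 -0.    -1.   ] F [-1.2 -0.1 -0.9] open 0.0782 j6 -0.55
[0.005, 0.0, 0.001, -0.012, 0.22, -0.687] dist 0.36 deg 1
[0.005, 0.0, 0.001, 0.164, 0.22, -0.687] dist 0.37 deg 1
```

Emit:
servo_tool([
  [[0.005, 0, 0, -0.012, 0.04, -0.12, 87], [0.005, 0, 0, -0.012, 0.22, -0.687, 87], [0.005, 0, 0, -0.012, 0.22, -0.687, 87], [0.005, 0, 0, -0.012, 0.22, -0.687, 87], [0.005, 0, 0, -0.012, 0.22, -0.687, 87], [0.005, 0, 0, -0.012, 0.22, -0.687, 87], [0.005, 0, 0, -0.012, 0.22, -0.687, 87], [0.005, 0, 0, -0.012, 0.22, -0.687, 87], [0.005, 0, 0, 0.06, 0.22, -0.687, 87], [0.005, 0, 0, 0.11, 0.22, -0.687, 87]],
])

```text
time: 17.55
tcp_pos: [0.6878, 0.0651, 0.0173]
ee_rot: [-0.492, -0.506, -0.493, 0.508]
contact_force: [-0.3, -0.4, -0.1]
opening: 0.0873
```

Run:
```python
from h import *
go((.689,.067,-.008,-1.5))
```

```text
t 17.55 tcp [0.6878 0.0651 0.0173] jaw -1.7 toolx [-0.004 -0.001 -1.   ] F [-0.3 -0.4 -0.1] open 0.0873 j6 0.01
[-0.002, 0.0, 0.002, 0.051, 0.003, -0.004] dist 0.025 deg 0
```

Emit:
servo_tool([
  [[0, 0, 0, 0.02, 0.003, 0, 87], [0, 0, 0.002, 0.051, 0.003, -0.003, 87], [0, 0, 0.002, 0.051, 0.003, -0.003, 40], [0, 0, 0.002, 0.051, 0.003, -0.003, 40], [0, 0, 0.002, 0.051, 0.003, -0.003, 40], [0, 0, 0.002, 0.051, 0.003, -0.003, 40], [0, 0, 0.002, 0.051, 0.003, -0.003, 40], [0, 0, 0.002, 0.051, 0.003, -0.003, 40], [0, 0, 0.002, 0.051, 0.003, -0.003, 40]],
])

```text
time: 18.68
tcp_pos: [0.6895, 0.0666, -0.0078]
ee_rot: [0.493, 0.507, 0.492, -0.507]
contact_force: [0.3, 0.2, 3.4]
opening: 0.0477
```

Run:
```python
from h import *
go((.689,.067,.07,-1.5),(.475,-.273,.07,-1))
```

```text
t 18.68 tcp [ 0.6895  0.0666 -0.0078] jaw -1.7 toolx [ 0.001 -0.001 -1.   ] F [0.3 0.2 3.4] open 0.0477 j6 0.01
[-0.002, 0.0, -0.0, -0.156, -0.001, -0.001] dist 0.078 deg 0
[-0.006, 0.0, -0.0, -0.155, -0.409, 0.692] dist 0.409 deg 1
```

Emit:
servo_tool([
  [[0, 0, 0, -0.06, 0, 0, 40], [0, 0, 0, -0.15, 0, 0, 40], [0, 0, 0, -0.155, -0.1, 0.17, 40], [-0.006, 0, 0, -0.155, -0.409, 0.692, 40], [-0.006, 0, 0, -0.155, -0.409, 0.692, 40], [-0.006, 0, 0, -0.155, -0.409, 0.692, 40], [-0.006, 0, 0, -0.155, -0.409, 0.692, 40], [-0.006, 0, 0, -0.155, -0.409, 0.692, 40], [-0.006, 0, 0, -0.155, -0.409, 0.692, 40], [-0.006, 0, 0, -0.155, -0.409, 0.692, 40]],
])

```text
time: 19.92
tcp_pos: [0.4737, -0.2748, 0.0696]
ee_rot: [-0.495, -0.505, -0.495, 0.505]
contact_force: [-0.2, 0.8, -1.1]
opening: 0.0482
```

Run:
```python
from h import *
go((.475,-.273,-.005,-1),(.574,-.275,-.005,-1))
```

```text
t 19.93 tcp [ 0.4737 -0.2748  0.0696] jaw -1.2 toolx [ 0.    -0.001 -1.   ] F [-0.2  0.8 -1.1] open 0.0482 j6 -0.65
[-0.002, 0.0, -0.0, 0.149, 0.002, -0.004] dist 0.075 deg 0
[-0.002, 0.0, -0.0, 0.149, 0.201, -0.004] dist 0.125 deg 0
```

Emit:
servo_tool([
  [[0, 0, 0, 0.08, 0.001, 0, 40], [0, 0, 0, 0.14, 0.001, 0, 40], [0, 0, 0, 0.149, 0.001, 0, 40], [0, 0, 0, 0.149, 0.04, 0, 40], [0, 0, 0, 0.149, 0.08, 0, 40], [0, 0, 0, 0.149, 0.12, 0, 40], [0, 0, 0, 0.149, 0.16, 0, 40], [0, 0, 0, 0.149, 0.201, 0, 40], [0, 0, 0, 0.149, 0.201, 0, 40], [0, 0, 0, 0.149, 0.201, 0, 60]],
])

```text
time: 21.18
tcp_pos: [0.5742, -0.2766, -0.0044]
ee_rot: [-0.495, -0.505, -0.495, 0.505]
contact_force: [-0.8, 0.4, -0.1]
opening: 0.0522
```

Emit:
servo_tool([
  [[0, 0, 0, 0, 0, 0, 62], [0, 0, 0, 0, 0, 0, 62], [0, 0, 0, -0.05, 0, 0, 62], [0, 0, 0, -0.15, 0, 0, 62], [0, 0, 0, -0.24, 0, 0, 60], [0, 0, 0, -0.24, 0, 0, 60]],
])

```text
time: 21.92
tcp_pos: [0.5771, -0.2786, 0.1214]
ee_rot: [0.499, 0.506, 0.491, -0.504]
contact_force: [0.1, -0.2, -0.3]
opening: 0.06
```

Run:
```python
from h import *
p,W=cass()
# grip, both views
for b in blobs(W,.058,.09,(.3,.5),(-.1,.1),8):print("grip",*b)
p2,W2=cloud("scene")
for b in blobs(W2,.058,.09,(.3,.5),(-.1,.1),8):print("grip",*b)
go((.4295,-.0105,.12,-5.5))
cv2.imwrite("pics/t2.png",p[:,:,::-1])
```

```text
cass [ 647. -275.] [71. 82.] 0.1 40.0 [473. 185.] 918
cass [ 574. -275.] [80. 47.] 88.8 40.1 [475. 215.] 637
cass [ 549. -182.] [42. 42.] 17.1 44.8 [438. 225.] 237
cass [431.  12.] [205.  60.] 84.5 39.8 [360. 275.] 1798
grip [429. -10.] [56. 22.] 83.6 75.5 [371. 278.] 239
grip [433. -13.] [58. 26.] 82.7 72.0 [252. 199.] 158
t 22.02 tcp [ 0.5742 -0.2767  0.1162] jaw -1.2 toolx [ 0.002 -0.001 -1.   ] F [0.1 0.  0.5] open 0.0601 j6 -0.55
[0.038, 0.001, -0.001, -0.009, -0.3, -0.526] dist 0.303 deg 4
```

View pics/t2.png

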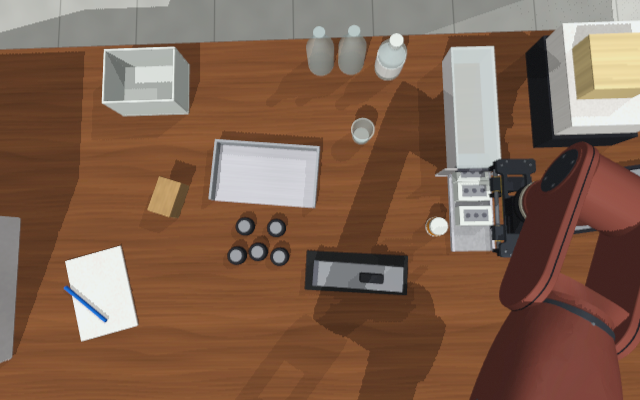

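The top view shows two cassettes in the lane at (475,187) and (476,215), with the first one ahead of them under the flap. The scraper and the five caps haven't moved. Next I'll take the scraper.

Emit:
servo_tool([
  [[0.038, 0, 0, -0.01, -0.15, -0.26, 60], [0.038, 0, 0, -0.01, -0.296, -0.527, 60], [0.038, 0, 0, -0.01, -0.296, -0.527, 60], [0.038, 0, 0, -0.01, -0.296, -0.527, 60], [0.038, 0, 0, -0.01, -0.296, -0.527, 60], [0.038, 0, 0, -0.01, -0.296, -0.527, 60], [0.038, 0, 0, 0.05, -0.296, -0.527, 60], [0.038, 0, 0, 0.1, -0.296, -0.527, 60], [0.038, 0, 0, 0.12, -0.296, -0.527, 60], [0.038, 0, 0, 0.12, -0.296, -0.527, 60]],
])

```text
time: 23.28
tcp_pos: [0.431, -0.0107, 0.0546]
ee_rot: [-0.475, -0.523, -0.475, 0.524]
contact_force: [-0.6, 0.5, 0.8]
opening: 0.0603
```

Run:
```python
from h import *
go((.431,-.0115,.026,-5.5))
```

```text
t 23.27 tcp [ 0.431  -0.0107  0.0546] jaw -5.6 toolx [-0.001 -0.001 -1.   ] F [-0.6  0.5  0.8] open 0.0603 j6 -0.11
[-0.001, 0.001, 0.0, 0.057, 0.0, 0.001] dist 0.029 deg 0
```

Emit:
servo_tool([
  [[0, 0, 0, 0.03, 0, 0.001, 60], [0, 0, 0, 0.057, 0, 0.001, 60], [0, 0, 0, 0.057, 0, 0.001, 12], [0, 0, 0, 0.057, 0, 0.001, 12], [0, 0, 0, 0.057, 0, 0.001, 12], [0, 0, 0, 0.057, 0, 0.001, 12], [0, 0, 0, 0.057, 0, 0.001, 12], [0, 0, 0, 0.057, 0, 0.001, 12], [0, 0, 0, 0.057, 0, 0.001, 12], [0, 0, 0, 0.057, 0, 0.001, 12]],
], squeeze=55)

```text
time: 24.52
tcp_pos: [0.431, -0.0113, 0.0263]
ee_rot: [-0.475, -0.523, -0.475, 0.524]
contact_force: [-3.3, 0.2, 5.3]
opening: 0.0216
```

Run:
```python
from h import *
go((.43,-.011,.11,-5.5),(.39,-.13,.11,-48),(.39,-.2725,.11,-91))
```

```text
t 24.52 tcp [ 0.431  -0.0113  0.0263] jaw -5.6 toolx [-0.001 -0.001 -1.   ] F [-3.3  0.2  5.3] open 0.0216 j6 -0.11
[-0.001, 0.001, 0.0, -0.167, -0.002, -0.0] dist 0.084 deg 0
[0.37, 0.001, 0.0, -0.167, -0.059, 0.244] dist 0.151 deg 42
[0.746, 0.001, -0.0, -0.167, -0.031, 0.528] dist 0.277 deg 85
```

Emit:
servo_tool([
  [[0, 0, 0, -0.08, 0, 0, 12], [0, 0, 0, -0.167, 0, 0, 12], [0.09, 0, 0, -0.167, -0.02, 0.06, 12], [0.18, 0, 0, -0.167, -0.04, 0.12, 12], [0.27, 0, 0, -0.167, -0.05, 0.18, 12], [0.37, 0, 0, -0.167, -0.059, 0.244, 12], [0.46, 0, 0, -0.167, -0.055, 0.32, 12], [0.55, 0, 0, -0.167, -0.05, 0.39, 12], [0.64, 0, 0, -0.167, -0.04, 0.46, 12], [0.746, 0, 0, -0.167, -0.031, 0.528, 12]],
])

```text
time: 25.78
tcp_pos: [0.3897, -0.2734, 0.1094]
ee_rot: [-0.0, -0.707, 0.0, 0.708]
contact_force: [0.2, 0.9, -1.4]
opening: 0.0212
```

Emit:
servo_tool([
  [[0, 0, 0, 0, 0, 0, 12], [0, 0, 0, 0, 0, 0, 12]],
])

```text
time: 26.02
tcp_pos: [0.389, -0.2725, 0.1084]
ee_rot: [0.0, -0.706, -0.001, 0.708]
contact_force: [-0.4, -0.5, -1.5]
opening: 0.0218
```

Run:
```python
from h import *
p,W=cass()
go((.39,-.2725,.11,-91),(.39,-.2725,.024,-91),(.602,-.276,.024,-91))
for b in blobs(W,.1,.135,(.2,.6),(-.4,-.15),15):print("bar",*b)
for r in blobs(cloud("scene")[1],.1,.125,(.2,.6),(-.4,-.15),15):print("bar",*r)
for r in blobs(cloud("wrist")[1],.1,.135,(.2,.6),(-.4,-.15),15):print("bar",*r)
```

```text
cass [ 647. -275.] [71. 83.] 0.1 40.2 [473. 185.] 924
cass [ 574. -275.] [80. 48.] 88.6 40.0 [475. 215.] 639
cass [ 549. -182.] [42. 42.] 37.4 44.3 [438. 225.] 235
t 26.07 tcp [ 0.3892 -0.2723  0.1086] jaw -89.9 toolx [-0.002  0.001 -1.   ] F [ 0.5 -0.3 -2.7] open 0.0215 j6 0.79
[0.009, 0.001, 0.001, -0.003, 0.0, -0.002] dist 0.002 deg 1
[0.009, 0.001, 0.001, 0.169, 0.001, -0.002] dist 0.085 deg 1
[0.009, 0.001, 0.001, 0.168, 0.008, -0.426] dist 0.229 deg 1
bar [ 469. -271.] [119.  63.] 0.7 121.4 [488. 258.] 1581
bar [ 321. -270.] [58. 26.] 89.2 121.8 [492. 328.] 268
bar [ 335. -287.] [12. 31.] 33.8 120.3 [156. 235.] 21
bar [ 437. -274.] [196.  64.] 0.9 119.3 [195. 254.] 1319
bar [ 451. -271.] [143.  61.] 0.3 122.7 [319. 106.] 22648
bar [ 348. -257.] [ 3. 19.] 88.2 122.9 [298. 295.] 70
bar [ 348. -285.] [20.  3.] 4.6 122.9 [341. 295.] 69
```

Emit:
servo_tool([
  [[0.009, 0, 0, 0.08, 0, 0, 12], [0.009, 0, 0, 0.14, 0, 0, 12], [0.009, 0, 0, 0.16, 0, 0, 12], [0.009, 0, 0, 0.168, 0, 0, 12], [0.009, 0, 0, 0.168, 0, 0, 12], [0.009, 0, 0, 0.168, 0, -0.04, 12], [0.009, 0, 0, 0.168, 0.002, -0.08, 12], [0.009, 0, 0, 0.168, 0.003, -0.12, 12], [0.009, 0, 0, 0.168, 0.004, -0.16, 12], [0.009, 0, 0, 0.168, 0.005, -0.16, 12]],
])

```text
time: 27.42
tcp_pos: [0.4712, -0.2755, 0.0264]
ee_rot: [-0.005, 0.707, -0.006, -0.707]
contact_force: [-0.2, -0.2, -2.0]
opening: 0.0216
```

Run:
```python
from h import *
go((.61,-.276,.0245,-91),(.44,-.273,.0245,-91))
```

```text
t 27.43 tcp [ 0.4712 -0.2755  0.0264] jaw -90.9 toolx [ 0.001 -0.002 -1.   ] F [-0.2 -0.2 -2. ] open 0.0216 j6 0.91
[0.001, -0.0, -0.001, 0.004, -0.003, -0.278] dist 0.139 deg 0
[0.001, -0.0, -0.001, 0.004, -0.004, 0.063] dist 0.031 deg 0
```

Emit:
servo_tool([
  [[0, 0, 0, 0.003, 0, -0.04, 12], [0, 0, 0, 0.003, 0, -0.08, 12], [0, 0, 0, 0.003, 0, -0.12, 12], [0, 0, 0, 0.003, 0, -0.16, 12], [0, 0, 0, 0.003, 0, -0.2, 12], [0, 0, 0, 0.003, 0, -0.24, 12], [0, 0, 0, 0.003, -0.001, -0.27, 12], [0, 0, 0, 0.003, -0.001, -0.285, 12], [0, 0, 0, 0.003, -0.001, -0.285, 12]],
])

```text
time: 28.55
tcp_pos: [0.6138, -0.2773, 0.0252]
ee_rot: [-0.005, 0.708, -0.006, -0.707]
contact_force: [0.1, -0.5, -2.3]
opening: 0.0215
```

Run:
```python
from h import *
go((.40,-.2725,.0245,-91))
p,W=cloud("top");cv2.imwrite("pics/t3.png",p[:,:,::-1])
```

```text
t 28.55 tcp [ 0.6138 -0.2773  0.0252] jaw -90.9 toolx [ 0.001 -0.002 -1.   ] F [ 0.1 -0.5 -2.3] open 0.0215 j6 1.05
[0.001, -0.001, -0.001, 0.001, -0.003, 0.428] dist 0.214 deg 0
```

View pics/t3.png

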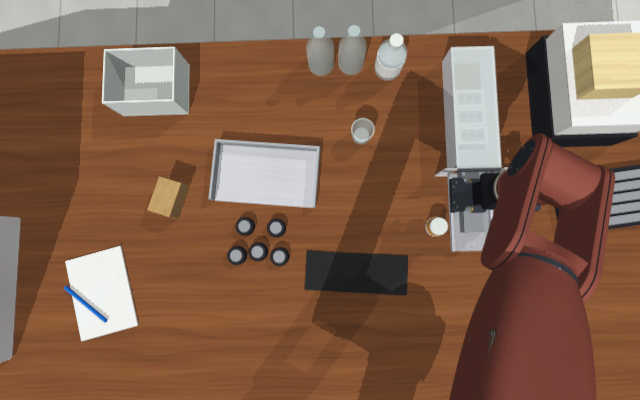

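The three cassettes show through the clear roof at (469,98), (469,116) and (470,134). I'll back the scraper out.

Emit:
servo_tool([
  [[0, 0, 0, 0, 0, 0.05, 12], [0, 0, 0, 0, 0, 0.11, 12], [0, 0, 0, 0, 0, 0.18, 12], [0, 0, 0, 0, 0, 0.25, 12], [0, 0, 0, 0, -0.003, 0.33, 12], [0, 0, 0, 0, -0.003, 0.42, 12], [0, 0, 0, -0.08, -0.003, 0.428, 12], [0, 0, 0, -0.167, -0.003, 0.428, 12], [0, 0, 0, -0.167, -0.003, 0.428, 12]],
])

```text
time: 29.72
tcp_pos: [0.4015, -0.2749, 0.1129]
ee_rot: [-0.003, 0.71, -0.008, -0.704]
contact_force: [0.0, -0.4, -1.7]
opening: 0.0215
```

Run:
```python
from h import *
go((.40,-.13,.11,-48),(.40,-.0,.11,-5.5),(.40,.23,.11,-5.8))
p,W=cloud("top")
for n in("top","scene"):
    p,W=cloud(n)
    for b in blobs(W,.012,.03,(.3,.6),(.14,.4),15):print("caps",*b)
p,W=cloud("top")
# flap: points near the gate opening
m=(W[...,0]>.66)&(W[...,0]<.74)&(abs(W[...,1]+.277)<.042)&(W[...,2]<.075)&(W[...,2]>.008)
q=W[m]*1000;print("flap pts",len(q),np.percentile(q,[2,50,98],0).round().tolist() if len(q) else "")
m=(W[...,2]>.026)&(W[...,2]<.04)&(W[...,0]>.55)&(W[...,0]<.82)&(W[...,1]>.1)&(W[...,1]<.45)
k,L,st,ce=cv2.connectedComponentsWithStats(m.astype(np.uint8))
q=W[m]
for nm,f in(("right",q[:,1]<.15),("left",q[:,1]>.36),("back",(q[:,0]>.74)&(q[:,1]>.16)&(q[:,1]<.34))):
    w=q[f];print(nm,w.min(0).round(3),w.max(0).round(3),np.polyfit(*( (w[:,0],w[:,1]) if nm!="back" else (w[:,1],w[:,0])),1).round(3))
```

```text
t 29.73 tcp [ 0.4015 -0.2749  0.1129] jaw -90.9 toolx [ 0.008 -0.008 -1.   ] F [ 0.  -0.4 -1.7] open 0.0215 j6 0.82
[-0.374, -0.002, -0.005, 0.003, -0.29, 0.008] dist 0.145 deg 43
[-0.745, -0.0, -0.006, 0.001, -0.55, 0.012] dist 0.275 deg 85
[-0.743, -0.0, -0.006, -0.002, -1.01, 0.019] dist 0.505 deg 85
caps [562. 305.] [46. 44.] 89.5 21.5 [244. 226.] 266
caps [556. 224.] [46. 45.] 44.0 21.6 [276. 227.] 272
caps [496. 271.] [47. 46.] 31.1 21.8 [257. 251.] 275
caps [487. 326.] [47. 46.] 88.7 21.8 [236. 255.] 282
caps [482. 216.] [46. 45.] 89.0 21.9 [279. 256.] 279
caps [497. 295.] [ 46. 104.] 9.2 19.3 [324. 160.] 229
caps [566. 301.] [49. 45.] 81.0 19.1 [343. 166.] 123
caps [485. 214.] [43. 49.] 32.8 19.0 [309. 173.] 125
caps [561. 220.] [45. 46.] 31.5 18.6 [329. 180.] 130
flap pts 100 [[678.0, -317.0, 9.0], [683.0, -273.0, 27.0], [698.0, -237.0, 75.0]]
right [0.606 0.108 0.026] [0.764 0.149 0.038] [0.007 0.116]
left [0.633 0.36  0.026] [0.788 0.394 0.04 ] [-0.119  0.466]
back [0.76  0.161 0.026] [0.784 0.339 0.039] [0.101 0.746]
```

Emit:
servo_tool([
  [[-0.09, 0, 0, 0, -0.07, 0, 12], [-0.18, 0, 0, 0, -0.14, 0, 12], [-0.28, 0, 0, 0, -0.22, 0, 12], [-0.374, 0, -0.003, 0.003, -0.29, 0.008, 12], [-0.46, 0, -0.003, 0.003, -0.39, 0.008, 12], [-0.56, 0, -0.003, 0.003, -0.48, 0.01, 12], [-0.65, 0, -0.005, 0.003, -0.57, 0.01, 12], [-0.742, 0, -0.006, 0.003, -0.68, 0.012, 12], [-0.742, 0, -0.006, 0.003, -0.8, 0.014, 12], [-0.742, 0, -0.006, 0.003, -0.9, 0.016, 12]],
])

```text
time: 31.18
tcp_pos: [0.3958, 0.1804, 0.104]
ee_rot: [-0.47, -0.524, -0.479, 0.526]
contact_force: [-0.1, -0.7, -2.4]
opening: 0.0216
```

Run:
```python
from h import *
go((.3975,.2515,.11,-5.9))
p,W=cloud("top")
for b in blobs(W,.1,.135,(.25,.6),(.0,.45),15):print("bar",*b)
```

```text
t 31.18 tcp [0.3958 0.1804 0.104 ] jaw -5.8 toolx [-0.011  0.008 -1.   ] F [-0.1 -0.7 -2.4] open 0.0216 j6 0.33
[0.001, -0.003, 0.006, -0.011, -0.011, -0.142] dist 0.071 deg 1
bar [406. 278.] [88. 60.] 84.7 118.2 [244. 291.] 887
bar [390. 126.] [48. 60.] 84.1 117.0 [314. 298.] 558
```

Emit:
servo_tool([
  [[0.001, -0.003, 0.006, -0.011, -0.011, -0.07, 12], [0.001, -0.003, 0.006, -0.011, -0.011, -0.142, 12], [0.001, -0.003, 0.006, -0.011, -0.011, -0.142, 12], [0.001, -0.003, 0.006, -0.011, -0.011, -0.142, 12]],
])

```text
time: 31.72
tcp_pos: [0.3959, 0.2556, 0.1092]
ee_rot: [0.473, 0.525, 0.475, -0.524]
contact_force: [-0.3, -0.6, -2.7]
opening: 0.0212
```

Run:
```python
from h import *
go((.3975,.2515,.0245,-5.9))
for n in("top","scene"):
    p,W=cloud(n)
    for b in blobs(W,.1,.135,(.25,.6),(.0,.45),25):print("bar",*b)
```

```text
t 31.73 tcp [0.3959 0.2556 0.1092] jaw -5.8 toolx [-0.002  0.003 -1.   ] F [-0.3 -0.6 -2.7] open 0.0212 j6 0.5
[0.001, -0.002, 0.001, 0.169, 0.004, 0.008] dist 0.085 deg 0
bar [406. 358.] [77. 60.] 84.1 123.4 [207. 289.] 635
bar [391. 208.] [62. 60.] 84.2 122.4 [278. 299.] 733
bar [402. 283.] [226.  68.] 84.4 119.2 [294. 136.] 686
```

Emit:
servo_tool([
  [[0, 0, 0, 0.08, 0.004, 0.008, 12], [0, 0, 0, 0.14, 0.004, 0.008, 12], [0, 0, 0, 0.162, 0.004, 0.008, 12], [0, -0.002, 0, 0.168, 0.004, 0.008, 12], [0, -0.002, 0, 0.168, 0.004, 0.008, 12], [0, -0.002, 0, 0.168, 0.03, 0.008, 12], [0, -0.002, 0, 0.168, 0.06, 0.008, 12], [0, -0.002, 0, 0.168, 0.09, 0.008, 12], [0, -0.002, 0, 0.168, 0.12, 0.008, 12], [0, -0.002, 0, 0.168, 0.12, 0.008, 12]],
])

```text
time: 33.08
tcp_pos: [0.4573, 0.2454, 0.0258]
ee_rot: [-0.473, -0.525, -0.474, 0.525]
contact_force: [0.1, -0.3, -1.9]
opening: 0.0215
```

Run:
```python
from h import *
go((.6163,.2288,.0245,-5.9))
p,W=cloud("top");cv2.imwrite("pics/t4.png",p[:,:,::-1])
for b in blobs(W,.012,.03,(.3,.7),(.14,.37),35):print("caps",*b)
```

```text
t 33.08 tcp [0.4573 0.2454 0.0258] jaw -5.9 toolx [-0.  0. -1.] F [ 0.1 -0.3 -1.9] open 0.0215 j6 0.44
[-0.0, -0.0, 0.0, 0.002, 0.32, 0.0] dist 0.16 deg 0
caps [543. 313.] [47. 95.] 64.8 21.8 [240. 233.] 466
caps [535. 214.] [94. 44.] 19.9 21.9 [279. 235.] 388
caps [511. 267.] [38. 22.] 80.1 21.9 [261. 245.] 91
```

View pics/t4.png

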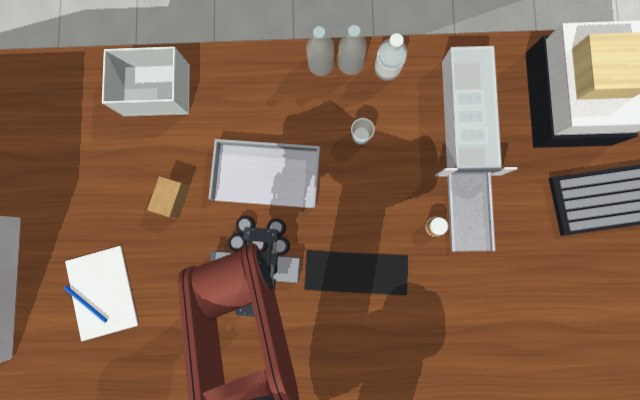

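The caps are ahead of the scraper at (238,234), (262,243) and (279,236). The cabinet holds the three cassettes. I'll finish the sweep.

Emit:
servo_tool([
  [[0, 0, 0, 0.002, 0.03, 0, 12], [0, 0, 0, 0.002, 0.065, 0, 12], [0, 0, 0, 0.002, 0.1, 0, 12], [0, 0, 0, 0.002, 0.135, 0, 12], [0, 0, 0, 0.002, 0.17, 0, 12], [0, 0, 0, 0.002, 0.205, 0, 12], [0, 0, 0, 0.002, 0.24, 0, 12], [0, 0, 0, 0.002, 0.275, 0, 12], [0, 0, 0, 0.002, 0.3, 0, 12], [0, 0, 0, 0.002, 0.32, 0, 12]],
])

```text
time: 34.38
tcp_pos: [0.6158, 0.2287, 0.0239]
ee_rot: [-0.473, -0.525, -0.474, 0.526]
contact_force: [-1.4, 0.7, -0.6]
opening: 0.0215
```

Run:
```python
from h import *
go((.54,.2368,.0245,-5.9))
p,W=cloud("top");cv2.imwrite("pics/t5.png",cv2.resize(p[120:300,180:340,::-1],None,fx=3,fy=3))
```

```text
t 34.38 tcp [0.6158 0.2287 0.0239] jaw -5.9 toolx [-0.002 -0.    -1.   ] F [-1.4  0.7 -0.6] open 0.0215 j6 0.34
[-0.0, 0.0, 0.001, -0.001, -0.152, -0.0] dist 0.076 deg 0
```

View pics/t5.png

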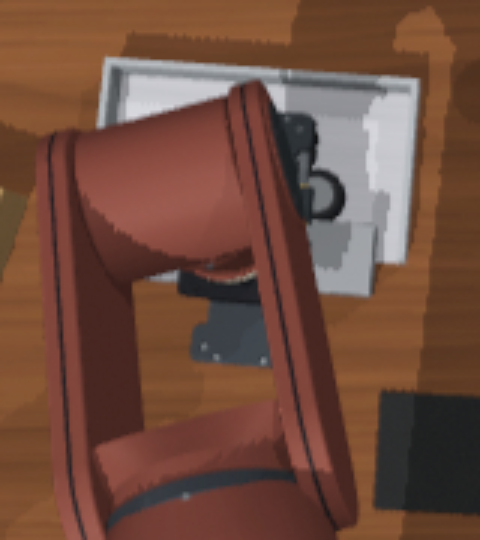

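The nose end of the scraper is inside the tray with a cap ahead of it at crop (322,195). I'll back off, lift, and check the caps.

Emit:
servo_tool([
  [[0, 0, 0, 0, -0.05, 0, 12], [0, 0, 0, 0, -0.12, 0, 12], [0, 0, 0, -0.05, -0.2, 0, 12], [0, 0, 0, -0.15, -0.3, 0, 12], [0, 0, 0, -0.165, -0.4, 0, 12], [0, 0, 0, -0.165, -0.4, 0, 12], [0, 0, 0, -0.165, -0.4, 0, 12]],
])

```text
time: 35.3
tcp_pos: [0.4187, 0.2495, 0.1073]
ee_rot: [0.474, 0.526, 0.473, -0.525]
contact_force: [0.4, -0.6, -1.7]
opening: 0.0214
```

Run:
```python
from h import *
go((.43,-.011,.11,-5.5),(.43,-.011,.029,-5.5))
for n in("top","scene"):
    p,W=cloud(n)
    for b in blobs(W,.012,.026,(.3,.76),(.135,.37),35):
        c=b[0]/1000-[.694,.251];print("caps",*b,"tray",(c@[.9946,-.103]).round(3),(c@[.103,.9946]).round(3))
    m=(W[...,2]<.012)&(W[...,2]>.0025)&(W[...,0]>.34)&(W[...,0]<.52)&(W[...,1]>-.17)&(W[...,1]<.17)
    q=(W[m][:,:2]*1000).astype(np.float32);print("mat",cv2.minAreaRect(q),np.percentile(q,[1,99],0))
p,_=cloud("top");cv2.imwrite("pics/t6.png",p[:,:,::-1])
```

```text
t 35.3 tcp [0.4187 0.2495 0.1073] jaw -5.9 toolx [ 0.002  0.    -1.   ] F [ 0.4 -0.6 -1.7] open 0.0214 j6 0.48
[-0.004, -0.0, -0.001, -0.006, 0.076, 0.516] dist 0.261 deg 0
[-0.004, -0.0, -0.001, 0.156, 0.076, 0.516] dist 0.272 deg 0
caps [692. 250.] [156.  86.] 83.1 21.6 [264. 176.] 1279 tray -0.002 -0.001
mat ((430.1539001464844, -0.6550445556640625), (336.8852844238281, 179.5847930908203), 89.853271484375) [[ 348.51547516 -148.55146408]
 [ 509.38955383  152.10638474]]
caps [697. 248.] [156.  86.] 82.8 19.4 [369. 190.] 667 tray 0.003 -0.003
mat ((430.28521728515625, -0.5632171630859375), (176.5509490966797, 339.3857727050781), 0.5214391946792603) [[ 352.39651184 -141.99796631]
 [ 497.80928436  155.14622742]]
```

View pics/t6.png

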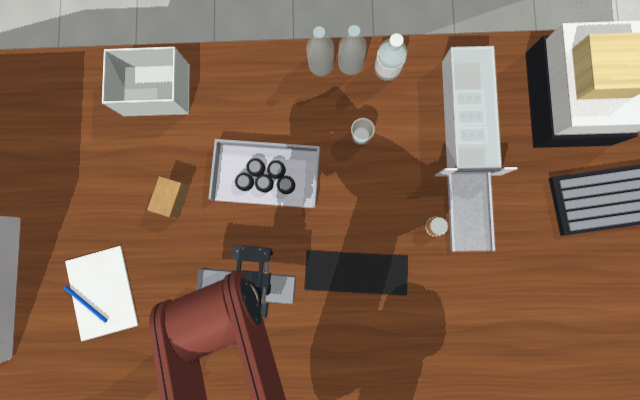

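All five caps are in the tray, between (243,182) and (286,186). The mat is free, with its centre at (357,273). I'll park the scraper where it lay.

Emit:
servo_tool([
  [[0, 0, 0, -0.006, 0.01, 0.1, 12], [-0.004, 0, 0, -0.006, 0.04, 0.22, 12], [-0.004, 0, 0, -0.006, 0.06, 0.34, 12], [-0.004, 0, 0, -0.006, 0.076, 0.45, 12], [-0.004, 0, 0, -0.006, 0.076, 0.516, 12], [-0.004, 0, 0, -0.006, 0.076, 0.516, 12], [-0.004, 0, 0, 0.06, 0.076, 0.516, 12], [-0.004, 0, 0, 0.12, 0.076, 0.516, 12], [-0.004, 0, 0, 0.145, 0.076, 0.516, 12], [-0.004, 0, 0, 0.145, 0.076, 0.516, 12]],
])

```text
time: 36.7
tcp_pos: [0.4293, -0.011, 0.0334]
ee_rot: [-0.475, -0.523, -0.476, 0.524]
contact_force: [0.1, -0.1, -1.5]
opening: 0.0214
```

Run:
```python
from h import *
go((.43,-.011,.0265,-5.5))
print("mat centre",ray("top",356.5,272.8,.004))
```

```text
t 36.7 tcp [ 0.4293 -0.011   0.0334] jaw -5.5 toolx [-0.003  0.    -1.   ] F [ 0.1 -0.1 -1.5] open 0.0214 j6 -0.11
[0.0, -0.0, 0.001, 0.014, 0.001, -0.0] dist 0.007 deg 0
mat centre [0.43496442 0.0203437  0.004     ]
```

Emit:
servo_tool([
  [[0, 0, 0, 0.007, 0.001, 0, 12], [0, 0, 0, 0.014, 0.001, 0, 12], [0, 0, 0, 0.014, 0.001, 0, 12], [0, 0, 0, 0.014, 0.001, 0, 60], [0, 0, 0, 0.014, 0.001, 0, 60], [0, 0, 0, 0.014, 0.001, 0, 60], [0, 0, 0, -0.03, 0.001, 0, 60], [0, 0, 0, -0.13, 0.001, 0, 60], [0, 0, 0, -0.25, 0.001, 0, 60], [0, 0, 0, -0.25, 0.001, 0.1, 60]],
])

```text
time: 37.95
tcp_pos: [0.4296, -0.0606, 0.1643]
ee_rot: [0.479, 0.524, 0.474, -0.521]
contact_force: [0.1, -0.9, 0.2]
opening: 0.0598
```

Emit:
servo_tool([
  [[0, 0, 0, 0, 0.0, 0.2, 60], [0, 0, 0, -0.1, 0, 0.5, 60], [0, 0, 0, -0.1, 0, 0.7, 60], [0, 0, 0, -0.1, 0, 0.7, 60], [0, 0, 0, -0.1, 0, 0.7, 60], [0, 0, 0, -0.1, 0, 0.7, 60], [0, 0, 0, -0.1, 0, 0.7, 60], [0, 0, 0, -0.1, 0, 0.7, 60]],
])

```text
time: 38.95
tcp_pos: [0.3973, -0.4084, 0.2143]
ee_rot: [0.479, 0.524, 0.475, -0.52]
contact_force: [1.1, 0.7, 0.3]
opening: 0.0601
```

Run:
```python
from h import *
go()
p,W=cloud("top");q,V=cloud("scene")
for X,n in((W,"top"),(V,"scene")):
    for b in blobs(X,.058,.09,(.3,.55),(-.1,.1),8):print(n,"grip",*b)
    for b in blobs(X,.012,.026,(.3,.76),(.135,.37),35):print(n,"caps",*b)
    for b in blobs(X,.03,.05,(.35,.6),(-.21,.15),35):print(n,"bar/jar",*b)
for b in blobs(W,.045,.07,(.7,.85),(-.1,.06),6):print("beaker",*b)
# cassettes in cabinet by place_of, floor z .04
for r in env.place_of("top","cassette0_mid"):print(np.round(r["centre"]),round(r["confidence"],2),ray("top",*r["centre"],.02).round(3))
m=(W[...,0]>.66)&(W[...,0]<.74)&(abs(W[...,1]+.277)<.04)&(W[...,2]<.06)&(W[...,2]>.008)
f=W[m]*1000;print("flap",len(f),np.percentile(f,[2,50,98],0).round().tolist())
a=cv2.resize(p[30:260,410:540,::-1],None,fx=2.6,fy=2.6);b=cv2.resize(q[230:400,180:400,::-1],(int(220*2),int(340)))
h=max(a.shape[0],b.shape[0]);c=np.zeros((h,a.shape[1]+b.shape[1],3),np.uint8);c[:a.shape[0],:a.shape[1]]=a;c[:b.shape[0],a.shape[1]:]=b
cv2.imwrite("pics/end.png",c);print(c.shape)
```

```text
t 38.95 tcp [ 0.3973 -0.4084  0.2143] jaw -5.2 toolx [ 0.008 -0.001 -1.   ] F [1.1 0.7 0.3] open 0.0601 j6 -0.85
top grip [429. -10.] [56. 22.] 84.2 75.5 [371. 277.] 237
top caps [743. 297.] [33. 47.] 2.8 21.6 [247. 155.] 200
top caps [675. 222.] [91. 94.] 45.2 21.7 [275. 178.] 770
top caps [678. 306.] [45. 46.] 49.5 21.6 [243. 181.] 261
top bar/jar [ 549. -182.] [43. 41.] 65.2 44.6 [438. 225.] 261
top bar/jar [432.  20.] [221.  61.] 84.6 39.9 [356. 275.] 1996
scene grip [434. -14.] [60. 28.] 86.4 71.5 [252. 199.] 155
scene caps [695. 247.] [155.  83.] 85.9 19.4 [366. 191.] 543
scene caps [745. 294.] [50. 29.] 87.3 19.7 [391. 187.] 89
scene bar/jar [435.  18.] [224.  65.] 84.6 37.6 [260. 202.] 965
scene bar/jar [ 552. -185.] [43. 44.] 76.1 42.0 [250. 262.] 201
beaker [794.  -3.] [58. 57.] 87.6 58.3 [362. 128.] 172
[468. 213.] 0.69 [ 0.579 -0.264  0.02 ]
flap 58 [[682.0, -315.0, 9.0], [683.0, -274.0, 23.0], [684.0, -239.0, 38.0]]
(598, 778, 3)
```

View pics/end.png

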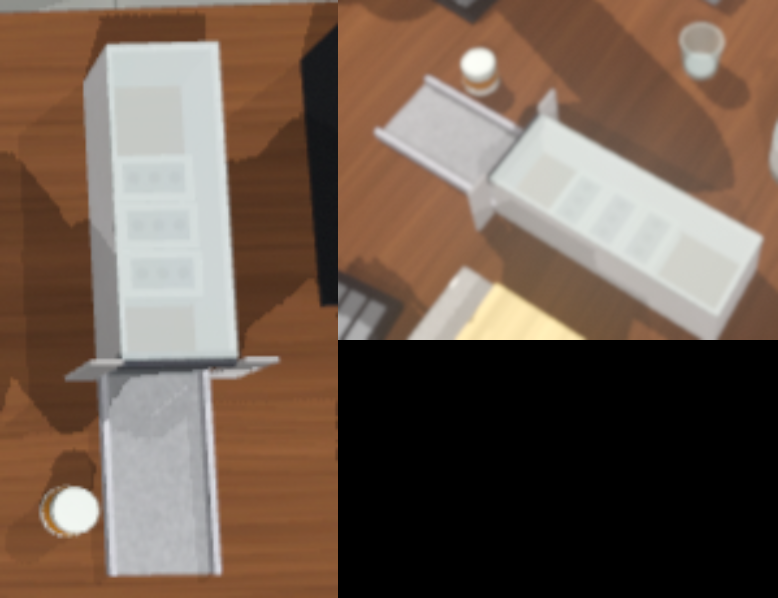

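```bash
python3 -c "
from bench import env
print(env.job_done())"
```

```text
the job is handed in; nothing more can be done
None
```

The bench is cleared and the job is handed in at about 39 s of robot time; no verdict was reported.

**What I did:** I set the three cassettes in the lane and pushed them together under the flap with the scraper nose. I then swept all five caps into the tray with the scraper's long side, and the fingers never went near them. Last, I laid the scraper back on its mat.

**What the last checks showed:**
- **Cassettes:** all three are in the cabinet, visible through the clear roof. The last one's near face should be about 65–70 mm past the flap's plane, judging from how far the scraper nose went in.
- **Flap:** its points all lie at x = 682–684 mm, so it hangs vertical and shut.
- **Caps:** all five are inside the tray. One moved a few centimetres after the sweep while the arm was elsewhere, and it is still inside.
- **Scraper:** flat and lengthwise on the mat, with the grip about 30 mm along from the mat's centre.
- **Bystanders:** the jar and beaker read within about 1 mm of where they started. I didn't re-measure the carton at the end, but it looked unmoved in the last full picture and nothing went near it.

**What failed or disagreed:**
- **First grasp missed:** it closed above the cassette because the hand really stands about 28 mm higher than its reported z. I found this from the scene camera and corrected for it.
- **False detection:** the final network check reported a cassette in the lane with confidence 0.69. The picture and the depth readings show the lane empty, so I took it as false.

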